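# Tilt out the bin and scoop the handle blanks into the tray

### The arm

A 7-joint arm with a two-finger parallel gripper is mounted at the origin on a cart in front of the work surface, level with it; the furniture and walls round the work are solid. World frame = base frame: x ahead of the robot, y to its left, z up, the work surface at z = 0. Lengths are in m, angles in degrees, forces in N, time in s.
With the tool pointing down it reaches from about 0.425 to 1.025 m from the base axis. Payload 9.4 kg.
Tool frame: the origin (TCP) lies on the centre line of the jaws, within the pads' length; the fingertips stand 17 mm ahead of it and the grasp point (between the pads) lies 2 mm behind it; z points along the fingers, y is the line along which they close (so a half turn about z gives the same grasp; the last joint's range is limited). The gripper opens to 93 mm and grips with 3 to 60 N. Pads are 15 mm wide; open, the fingers measure 128 mm over their backs; the gripper's body (75 mm by 188 mm) begins 65 mm behind the grasp point.
Start: joints at [-68.68, 34.337, -0.143, 91.639, 0.103, 54.024, -4.572], TCP at [0.315, 0.653, 0.236] pointing down, gripper open.
Joint ranges: [-147.43, 147.43], [-19.82, 112.94], [-74.19, 73.91], [6.32, 146.72], [-59.91, 239.91], [6.04, 106.73], [-150.56, 150.56]. Speed limits (degrees/s): [127.2, 127.2, 172.46, 172.46, 180, 180, 180].

### API

Orientations are given as a 3x3 rotation matrix whose columns are the frame's x, y, z axes.
In Python, from bench import ctrl, cams, ticket gives the robot as it stands.
- The arm moves only by the tool step_arm, never from a script. Its argument "steps" is text: rows parted by semicolons, each of 7 numbers parted by spaces: the turn, a rotation vector about the world's x, y, z in degrees, then the shift along the world's x, y, z in m, then the opening, from 0 (shut) to 1 (fully open). A call has 1 to 20 rows; each row is the pose to reach, as a shift and turn from the pose commanded when the call began; what a row does not reach only later rows make up. A row lasts 1/8 s, in which the tool goes at most 62.5 mm and 10.7 degrees, less where a joint would pass 70% of its speed; a pose out of reach is approached as far as the arm can. A call with a gripper value outside its range is refused whole. The fingers move at their own pace and stop on an object; "force" is the grip in N (left out, the last holds). Time passes only in rows, so rows that repeat a pose let the fingers close. It gives the time, the measured TCP pose, the force, the opening and the grip force at its end, in the units of the state.
- ctrl.sense(): the state, without advancing time (a new reading comes with each control period).
- cams.get_image(name): name is "scene" or "top"; returns (picture, depth): 384x512x3 uint8, red, green, blue; 384x512 float32, m along the optical axis (not along the pixel's ray), 0 where there is no reading.
- cams.camera_model(name): a dict with "K" (3x3 intrinsics, pixels), "R" (3x3) and "t" (3): a world point X has camera coordinates R X + t. Camera axes: x right, y down, z forward; pixel columns grow to the right and rows downward; lengths in m; the calibration is good to about 2 mm. A picture is of the moment at which its call begins. camera_model takes no time and is no camera call.
- ticket.hand_in(): hands the job in; it is judged then, once.
The state is a dict: "time_s": time; "qpos": joint angles; "qd": joint speeds; "effort": joint torques, N m; "ee_pos": TCP position; "eef_rot": TCP orientation; "wrist_force": force on the tool from outside, world axes, zero at the start; "ft_torque": the same for the moment, N m; "gripper_width": finger opening in m; "gripper_force": force on a finger pad.
Only numpy, scipy, OpenCV 4.12 (cv2) and the standard library are available. Lean on these libraries where they do the work, as an engineer would, in place of code of your own. Each camera call takes 0.05 s, during which the arm holds its last target. There are 200 camera calls.

### The job

Swing the green bin fully forward out of its rack, then scoop both turned handle blanks out of its mouth with the metal hand scoop (never touching the blanks with the gripper) and tip them into the plywood tray. Finish with the scoop standing flat on its bottom, back on its wooden riser, and the bin left swung out, and leave the pigment jar, varnish bottle and sanding block where they stand.

Things in the scene. Friction and masses are not known exactly. Their poses are not given: they have to be found in the camera images.
- rack: fixed plywood cradle, 130 deep (x) x 156 wide (y) x 215 mm high on a solid plinth, with a brown top board over its rear half only; origin on the bench, 53 mm behind its front edge, at mid-width; its open front faces its own -x. Carries the green bin. Only turned about the vertical.
- bin (a joint): tilt of the green bin, rad: 0 = shut (front upright), 1.047 (60 deg) = fully forward against its stop. A stiff friction hinge (0.45 N m, about 3 to 6 N at the rim): the bin stays wherever it is left. It has no latch.
- bin_hinge (a point): hinge axis of the bin = the inner corner of its front panel and its floor, at mid-width; 50 mm in front (-x) of the rack's origin and 69 mm above the bench. Axes turn with the bin: x along its floor to the rear, z up the inner face of its front panel, y across.
- bin_rim (a point): middle of the top edge of the bin's front panel, on its inner face, 150 mm from the hinge. Panel 5 mm thick; outside, a small lip 12 mm deep. Behind the rim is an open slot, 65 mm fore and aft, to hook a finger in from above (rack's top board 4 mm below rim level). Fully forward, the panel slopes 30 deg down away from the robot to the hinge and the floor rises 60 deg behind.
- blank_1: round turned wooden handle blank, pale wood, polished (friction about 0.25), 26 mm diameter x 70 mm long, 35 g; origin at its centre, its own y along its length. Lies across the bin's floor (floor 85 mm deep, 120 mm wide inside, 10 mm lip at the rear) and rolls against the front panel as the bin tilts.
- blank_2: the other blank: the same in dark wood. Either may lie in front. With the bin fully forward one rests in the corner at the hinge and the other lies above it on the rising floor. A lip pushed under them down the panel meets up to about 8 N before it reaches the floor, which stops it for good.
- scoop: sheet-metal hand scoop with a flat bottom, 95 long (x, nose at +x) x 110 mm wide outside, 105 mm inside; origin at the centre of its underside. Floor 2 mm thick, thin lip, 38 mm back wall, sides that slope from 38 mm down to nothing near the lip. 150 g. Starts standing flat on the riser.
- scoop_grip (a point): grip point on the scoop's dark wooden handle: 58.6 mm behind and 81.5 mm above the origin of the scoop. The handle leans back 15 deg from the scoop's vertical (towards -x), is 16 mm wide across (y) and 30 mm the other way, and runs from 45 mm below to 31 mm above this point along its own axis.
- scoop_lip (a point): middle of the scoop's front edge, on the underside: 47.5 mm ahead of the scoop's origin.
- tray: open plywood tray fixed on four rubber feet: 160 x 160 mm outside, inner floor 36 mm and rim 66 mm above the bench, walls 6 mm; origin at the centre of its footprint on the bench. Between it and the robot a violin lies in its clamp (neck and scroll to the right, up to 0.27 m high); behind and right of it hangs a lamp shade from 0.33 m up.
- riser: fixed wooden riser, 180 (x) x 190 mm (y), flat top 52 mm above the bench, where the scoop stands and is to be returned; origin at the centre of its footprint on the bench.
- pigment_jar: bystander: dark jar with a pale cap, 57 mm across, 74 mm tall; origin at the centre of its underside.
- varnish_bottle: bystander: amber varnish bottle, 44 mm across, 128 mm tall; origin at the centre of its underside.
- sanding_block: bystander: cork sanding block, 52x86x28 mm; origin at the centre of its underside.

How it is judged (in metres and radians):
On the way, in this order (a step that is already met when the one before it is completed fails the run):
1. the bin is swung fully forward (beyond 1.0 rad) (value of joint bin above 1 rad), for 0.2 s.
2. a blank rides in the scoop, the scoop lifted more than 0.18 m above the bench (((x of blank_1 in the frame of scoop between -0.05 and 0.05 m and y of blank_1 in the frame of scoop between -0.055 and 0.055 m and z of blank_1 in the frame of scoop between 0.005 and 0.055 m) or (x of blank_2 in the frame of scoop between -0.05 and 0.05 m and y of blank_2 in the frame of scoop between -0.055 and 0.055 m and z of blank_2 in the frame of scoop between 0.005 and 0.055 m)) and height (world z) of scoop above 0.18 m), for 0.2 s.
At the end, for the whole second after the job is handed in: Both blanks lie at rest inside the tray (centres between its walls and below 85 mm over the bench); the scoop stands flat (within 0.12 rad) and still on top of the riser (origin within 70 x 75 mm of its middle); the bin is still swung out (above 0.7 rad) (x of blank_1 in the frame of tray between -0.075 and 0.075 m and y of blank_1 in the frame of tray between -0.075 and 0.075 m and z of blank_1 in the frame of tray between 0.04 and 0.085 m and linear speed of each of blank_1, blank_2 below 0.03 m/s and x of blank_2 in the frame of tray between -0.075 and 0.075 m and y of blank_2 in the frame of tray between -0.075 and 0.075 m and z of blank_2 in the frame of tray between 0.04 and 0.085 m and x of scoop in the frame of riser between -0.07 and 0.07 m and y of scoop in the frame of riser between -0.075 and 0.075 m and z of scoop in the frame of riser between 0.045 and 0.062 m and angle between scoop's own z axis and vertical below 0.12 rad and linear speed of scoop below 0.02 m/s and value of joint bin above 0.7 rad); the robot touches nothing.
It fails at once if the gripper or arm touches a blank (contact force between any of the fingers, the arm and blank_1 above 0.3 N or contact force between any of the fingers, the arm and blank_2 above 0.3 N).
It fails at once if the pigment jar is shifted more than 25 mm or tipped (distance of pigment_jar from where it was at the start of the episode above 0.025 m or angle between pigment_jar's own z axis and vertical above 0.4 rad).
It fails at once if the varnish bottle is shifted more than 25 mm or tipped (distance of varnish_bottle from where it was at the start of the episode above 0.025 m or angle between varnish_bottle's own z axis and vertical above 0.4 rad).
It fails at once if the sanding block is shifted more than 25 mm or tipped (distance of sanding_block from where it was at the start of the episode above 0.025 m or angle between sanding_block's own z axis and vertical above 0.4 rad).
It also fails if it takes over 72 s, if anything falls off the work surface, if the arm or the gripper's body presses on something with over 40 N, if the wrist force passes 120 N, or if a joint passes its speed limit or range.

## Working session

There is one attempt and no reset: what is moved stays moved. The work goes in short steps, Python scripts to look and compute and a tool call to move; the robot and the scene stay as the last step left them, time stands still between calls to the robot, and variables do not carry over. Pictures are saved under pics/ and viewed, at most 10 in all, crops included, and the job is handed in when it is done.

Besides the shell and the picture viewer there is one more tool, called after "Emit:" as name(argument=value, ...) on one line, values as JSON. step_arm: Moves the arm, as the interface text tells. Its arguments: {"type":"object","properties":{"steps":{"type":"string"},"force":{"type":"number"}},"required":["steps"]}

```bash
mkdir -p pics; ls
cat > h.py <<'E'
import numpy as np, cv2
from bench import ctrl, cams, ticket
def grab(n):
    im,d=cams.get_image(n); m=cams.camera_model(n)
    K,R,t=[np.array(m[k]) for k in 'KRt']
    v,u=np.mgrid[:384,:512]
    c=np.stack([(u-K[0,2])/K[0,0]*d,(v-K[1,2])/K[1,1]*d,d],-1)
    P=(c-t)@R   # world points
    P[d==0]=np.nan
    return im,d,P
def save(im,name,s=1.5): cv2.imwrite('pics/'+name,cv2.resize(im[...,::-1],None,fx=s,fy=s,interpolation=cv2.INTER_CUBIC))
E
python3 - <<'E'
from h import *
np.set_printoptions(precision=4,suppress=True)
for n in('scene','top'):
    im,d,P=grab(n); save(im,n+'0.png'); np.savez(n+'0.npz',im=im,d=d,P=P)
    m=cams.camera_model(n); R=np.array(m['R']); print(n,m['K'],-R.T@np.array(m['t']),R)
s=ctrl.sense(); print(s['eef_rot'],s['ee_pos'],s['gripper_width'],s['time_s'])
E
```

```text
pics
scene [[460.9625   0.     259.3928]
 [  0.     460.9625 194.141 ]
 [  0.       0.       1.    ]] [-0.1824 -0.5573  1.3379] [[ 0.6267 -0.7792 -0.0093]
 [-0.6072 -0.4808 -0.6326]
 [ 0.4884  0.4022 -0.7744]]
top [[361.8913   0.     261.4088]
 [  0.     361.8913 189.3392]
 [  0.       0.       1.    ]] [0.4843 0.0846 1.1497] [[-0.004  -0.9995  0.0312]
 [-0.9983  0.0022 -0.0589]
 [ 0.0588 -0.0314 -0.9978]]
[[-0.901   0.4338 -0.0005]
 [ 0.4338  0.901  -0.0013]
 [-0.0001 -0.0014 -1.    ]] [0.3144 0.6528 0.2349] 0.09296140930804778 0.1
```

View pics/scene0.png

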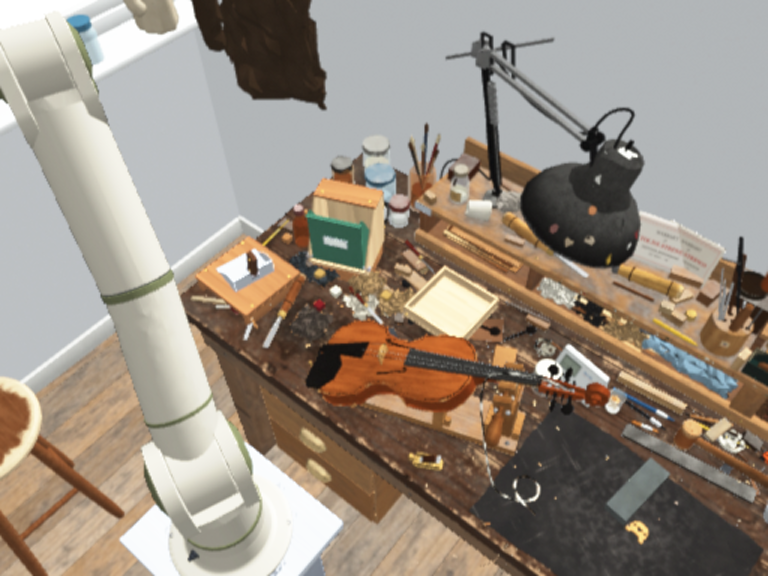

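View pics/top0.png

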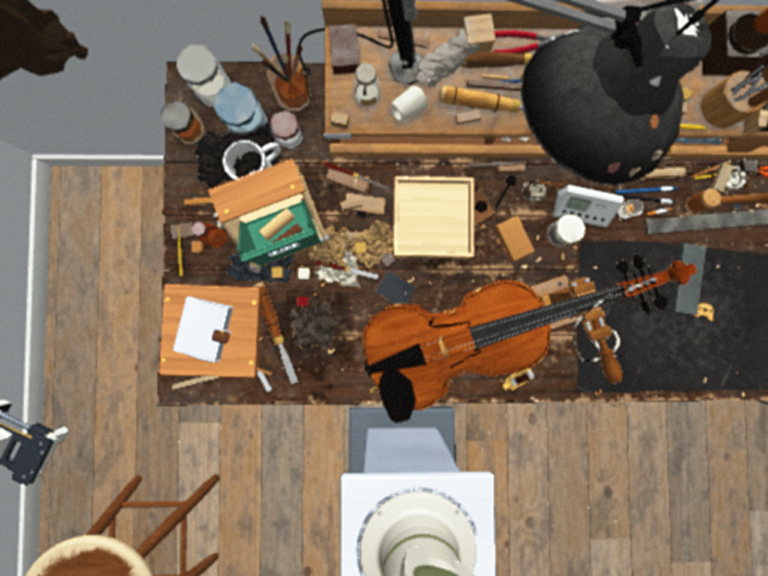

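The scene view shows the riser with the scoop at about (247,265), the rack with the green bin at (340,230), the tray at (452,303), the violin at (430,365) and the lamp at (585,210). In the top view the scoop is at (205,328) with its dark handle at (221,337). The bin mouth is at (278,230) with the pale blank in front of the camera, and the tray is at (434,216).

Run:
```python
from h import *
np.set_printoptions(precision=4,suppress=True,linewidth=150)
D={n:np.load(n+'0.npz') for n in('scene','top')}
def rect(pts,lab):
    r=cv2.minAreaRect((pts[:,:2]*1000).astype(np.float32)); print(lab,len(pts),'c',np.array(r[0]).round(1),'size',np.array(r[1]).round(1),'ang',round(r[2],2),'zmed',np.median(pts[:,2]).round(4))
for n in D:
    im,P=D[n]['im'],D[n]['P']; hsv=cv2.cvtColor(im,cv2.COLOR_RGB2HSV); H,S,V=[hsv[...,i].astype(int) for i in range(3)]
    X,Y,Z=P[...,0],P[...,1],P[...,2]
    z=lambda a,b:(Z>a)&(Z<b)
    reg=lambda a,b,c,d:(X>a)&(X<b)&(Y>c)&(Y<d)
    def big(m):
        k,l,st,_=cv2.connectedComponentsWithStats(m.astype(np.uint8)); i=1+st[1:,4].argmax(); return P[l==i]
    def core(q): # trim outliers
        return q
    print(n)
    rect(big(z(.042,.062)&reg(.3,.65,.35,.75)),'riser')
    rect(big(z(.2,.23)&reg(.55,.95,.2,.6)&(H<20)),'topboard')
    g=(H>60)&(H<95)&(S>90)&reg(.5,.95,.15,.65)
    q=big(g); rect(q,'bin green'); print(q[:,2].max())
    rect(P[g&z(.205,.225)],'green top')
    rect(big(z(.028,.044)&reg(.55,.9,-.15,.15)),'trayfloor'); rect(P[z(.058,.072)&reg(.6,.85,-.1,.12)],'trayrim')
    m=z(.058,.3)&reg(.38,.62,.38,.68); q=P[m]; rect(q,'scoop all')
    for a,b in((.058,.075),(.075,.085),(.085,.1),(.1,.12),(.12,.14),(.14,.155),(.155,.2)):
        q=P[m&z(a,b)]
        if len(q)>4: rect(q,'  %.3f-%.3f'%(a,b))
    dk=m&(V<130)&(S>80); q=P[dk]; print('handle dark',len(q))
    if len(q): print(q.min(0),q.max(0),q.mean(0)); hi=q[q[:,2]>q[:,2].max()-.012]; print('top',hi.mean(0),len(hi))
```

```text
scene
riser 1337 c [454.7 434.7] size [168.9 186.9] ang 89.85 zmed 0.0522
topboard 588 c [699.8 292.5] size [ 73. 158.] ang 21.18 zmed 0.2143
bin green 888 c [615.7 257.2] size [ 52.9 134.2] ang 28.31 zmed 0.1621
0.22583881988107551
green top 132 c [612.5 257.3] size [ 32.1 131. ] ang 21.87 zmed 0.2172
trayfloor 1152 c [694.6 -24.6] size [137.9 141.3] ang 0.01 zmed 0.0363
trayrim 383 c [717.5  11.1] size [219.6 232.3] ang 89.42 zmed 0.0625
scoop all 232 c [465.1 438.8] size [150.2 120. ] ang 1.99 zmed 0.0734
  0.058-0.075 125 c [465.1 439.5] size [150.2 118.5] ang 1.99 zmed 0.0625
  0.075-0.085 52 c [454.5 408.7] size [ 56.  112.6] ang 75.2 zmed 0.0795
  0.085-0.100 42 c [451.6 399.6] size [ 37.6 111.2] ang 77.71 zmed 0.0893
  0.100-0.120 7 c [441.1 388.5] size [10.4  4. ] ang 85.83 zmed 0.1067
handle dark 2
[0.4415 0.3833 0.1082] [0.4417 0.3846 0.1143] [0.4416 0.384  0.1113]
top [0.4416 0.384  0.1113] 2
top
riser 2975 c [457.1 430. ] size [165.1 180.3] ang 87.7 zmed 0.0513
topboard 1445 c [702.  289.8] size [ 66.  156.2] ang 20.79 zmed 0.2139
bin green 978 c [640.  285.7] size [ 95.  169.7] ang 20.94 zmed 0.1202
0.22193835626779057
green top 273 c [616.8 256.3] size [ 30.6 131.3] ang 20.92 zmed 0.2168
trayfloor 2232 c [688.7 -35.1] size [147.  145.6] ang 89.37 zmed 0.0355
trayrim 476 c [720.7   9.2] size [230.4 216.2] ang 0.26 zmed 0.0632
scoop all 139 c [459.4 418.6] size [ 74.9 112.3] ang 79.11 zmed 0.0806
  0.058-0.075 51 c [460.2 418.9] size [ 72.1 113.4] ang 81.39 zmed 0.0651
  0.075-0.085 34 c [456.6 405.8] size [ 50.6 109.6] ang 76.59 zmed 0.0802
  0.085-0.100 50 c [454.5 397.8] size [ 32.6 109.8] ang 77.35 zmed 0.0888
handle dark 0
```

Run:
```python
from h import *
# height map picture from both views, 2.5mm cells, and top crop zoom of rack+riser
a=np.load('top0.npz'); im=a['im'][85:265,95:345]; save(im,'crop_top.png',3.2)
Hm=np.zeros((400,520),np.float32)
for n in('scene','top'):
    P=np.load(n+'0.npz')['P'].reshape(-1,3); P=P[~np.isnan(P[:,0])]
    r=((1.0-P[:,0])/.002).astype(int); c=((.72-P[:,1])/.002).astype(int)
    k=(r>=0)&(r<400)&(c>=0)&(c<520)&(P[:,2]<.6)
    np.maximum.at(Hm,(r[k],c[k]),P[k,2].astype(np.float32))
np.save('hm.npy',Hm)
b=cv2.applyColorMap((np.clip(Hm/.35,0,1)*255).astype(np.uint8),cv2.COLORMAP_JET)
for i in range(0,400,50): cv2.putText(b,'%.1f'%(1-i*.002),(0,i+8),0,.35,(255,255,255))
for i in range(10,520,50): cv2.putText(b,'%.1f'%(.72-i*.002),(i,398),0,.35,(255,255,255))
cv2.imwrite('pics/hm.png',cv2.resize(b,None,fx=1.5,fy=1.5,interpolation=cv2.INTER_NEAREST))
```

```text
(no output)
```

View pics/crop_top.png

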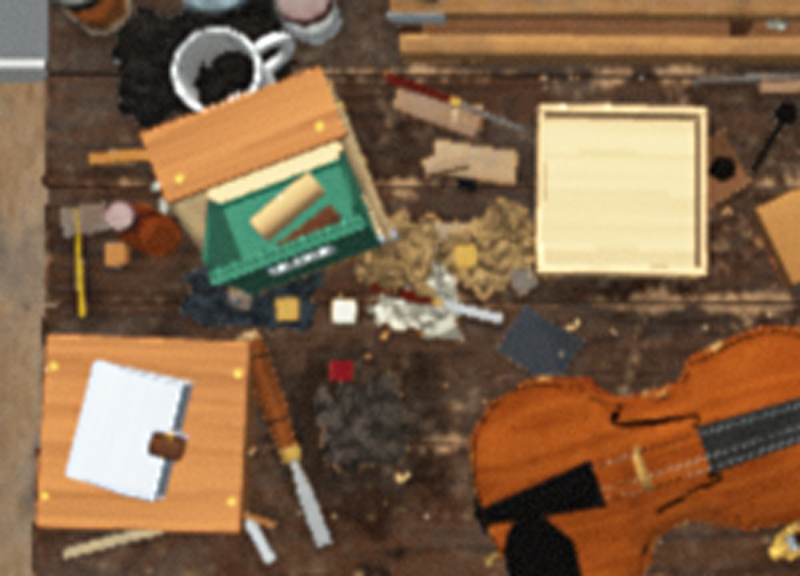

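View pics/hm.png

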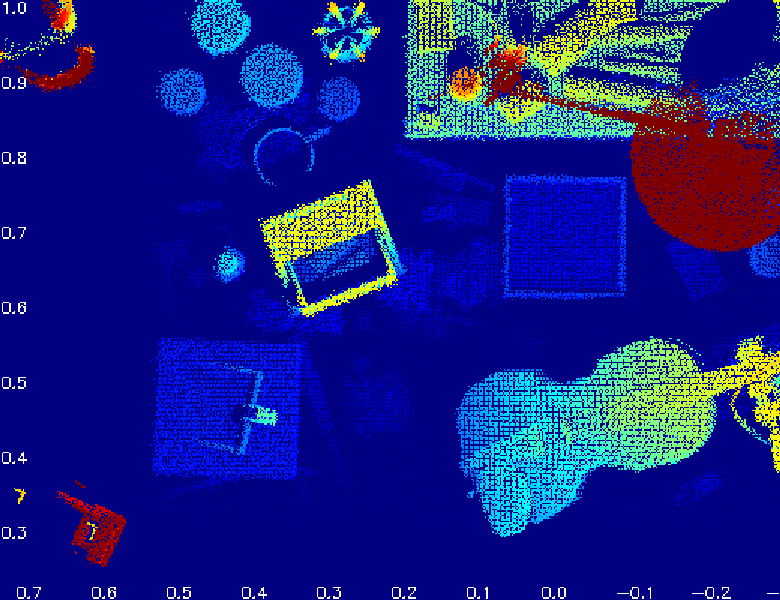

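The crop shows the scoop with its nose left and handle at (165,445), and the bin mouth with the pale blank at (288,205) and the dark one at (310,228). The bottle is at (160,230), next to the rack. The height map confirms the bottle at about x 0.655, y 0.43, the jar cap at y -0.29, and the lamp behind and to the right of the tray.

```bash
cat >> h.py <<'E'
from scipy.spatial.transform import Rotation as Ro
yawv=lambda a:np.array([np.cos(np.radians(a)),np.sin(np.radians(a)),0])
def toolR(nose_yaw,lean):
    """tool y = +scoop y, tool z = down with fingers swung 'lean' deg towards the nose"""
    sx=yawv(nose_yaw);sy=yawv(nose_yaw+90);l=np.radians(lean)
    z=np.sin(l)*sx-np.cos(l)*np.array([0,0,1]);return np.stack([np.cross(sy,z),sy,z],1)
def delta(R0,p0,R1,p1): return np.r_[Ro.from_matrix(R1@R0.T).as_rotvec(degrees=True).round(2),(np.array(p1)-p0).round(4)]
E
python3 - <<'E'
from h import *
np.set_printoptions(precision=4,suppress=True,linewidth=150)
for n in('scene','top'):
    D=np.load(n+'0.npz'); im,P=D['im'],D['P']; Q=P.reshape(-1,3); hsv=cv2.cvtColor(im,cv2.COLOR_RGB2HSV).reshape(-1,3).astype(int)
    k=(Q[:,0]>.36)&(Q[:,0]<.56)&(Q[:,1]>.3)&(Q[:,1]<.56); S=Q[k]
    ry=77.5; ex,ey=yawv(ry)[:2],yawv(ry+90)[:2]
    w=S[(S[:,2]>.084)&(S[:,2]<.096)]
    line=cv2.fitLine(w[:,:2].astype(np.float32),cv2.DIST_HUBER,0,.01,.01).ravel(); print(n,'wall dir',np.degrees(np.arctan2(line[1],line[0])),'pt',line[2:])
    x,y=w[:,:2]@ex,w[:,:2]@ey; print('wall local x',np.percentile(x,[2,25,50,75,98]),'y',np.percentile(y,[0,3,97,100]))
    h=S[S[:,2]>.11]; print('handle',len(h),'x',np.percentile(h[:,:2]@ex,[2,50,98]),'y',np.percentile(h[:,:2]@ey,[2,50,98]),'z',h[:,2].min(),h[:,2].max())
    t=h[h[:,2]>.155]; 
    if len(t): print('top',t.mean(0),t[:,:2]@ex.mean() if 0 else (t[:,:2]@ex).mean(),(t[:,:2]@ey).mean(),len(t))
    # scoop interior by colour (near-white) on plane
    im3=im.reshape(-1,3).astype(int); wh=k&(im3.min(1)>150)&(hsv[:,1]<40)&(Q[:,2]<.1); s=Q[wh]; r=cv2.minAreaRect((s[:,:2]*1000).astype(np.float32)); print('white',r,len(s))
    # rack
    r=20.9; ex,ey=yawv(r)[:2],yawv(r+90)[:2]
    b=Q[(Q[:,2]>.205)&(Q[:,2]<.23)&(Q[:,0]>.55)&(Q[:,0]<.85)&(Q[:,1]>.15)&(Q[:,1]<.45)]
    x,y=b[:,:2]@ex,b[:,:2]@ey; print('rack x',np.percentile(x,[.5,99.5]),'y all',np.percentile(y,[.5,99.5]))
    for lo in np.arange(x.min(),x.max(),.012):
        m=(x>=lo)&(x<lo+.012)
        if m.sum()>15: print('   x %.3f y %.4f %.4f n %d z %.4f'%(lo,*np.percentile(y[m],[1,99]),m.sum(),np.median(b[m,2])))
s=ctrl.sense(); print(s['ee_pos'])
E
```

```text
scene wall dir -13.769316 pt [0.439  0.3894]
wall local x [0.457  0.4712 0.4753 0.4786 0.5068] y [-0.41   -0.4089 -0.3002 -0.2989]
handle 84 x [0.44   0.4534 0.4702] y [-0.3607 -0.3509 -0.3457] z 0.11014026050533404 0.16930029109194072
top [0.4433 0.3659 0.1625] 0.4531819014923442 -0.3536012917889709 38
white ((434.3799743652344, 421.6226806640625), (198.47836303710938, 141.65223693847656), 19.185964584350586) 497
rack x [0.649  0.7929] y all [-0.0547  0.0999]
   x 0.647 y -0.0426 0.0871 n 95 z 0.2184
   x 0.659 y -0.0429 0.0883 n 54 z 0.2161
   x 0.719 y -0.0552 0.0966 n 57 z 0.2125
   x 0.731 y -0.0545 0.1000 n 124 z 0.2139
   x 0.743 y -0.0525 0.0990 n 103 z 0.2150
   x 0.755 y -0.0527 0.0984 n 101 z 0.2152
   x 0.767 y -0.0528 0.0975 n 102 z 0.2155
   x 0.779 y -0.0525 0.0990 n 82 z 0.2141
top wall dir -12.91067 pt [0.455 0.385]
wall local x [0.4568 0.4716 0.4735 0.4786 0.5021] y [-0.4126 -0.412  -0.303  -0.3027]
handle 83 x [0.439  0.4529 0.4731] y [-0.3654 -0.3593 -0.3496] z 0.11248650873130815 0.16709885334655347
top [0.4469 0.364  0.1615] 0.45211846961190166 -0.35753996470502014 66
white ((446.7795104980469, 387.11175537109375), (194.13455200195312, 119.61659240722656), 70.13602447509766) 1082
rack x [0.6526 0.7908] y all [-0.0567  0.0969]
   x 0.652 y -0.0444 0.0843 n 240 z 0.2171
   x 0.664 y -0.0461 0.0861 n 32 z 0.2158
   x 0.724 y -0.0560 0.0966 n 189 z 0.2138
   x 0.736 y -0.0564 0.0960 n 278 z 0.2143
   x 0.748 y -0.0563 0.0969 n 272 z 0.2138
   x 0.760 y -0.0556 0.0967 n 278 z 0.2140
   x 0.772 y -0.0557 0.0965 n 273 z 0.2140
   x 0.784 y -0.0554 0.0962 n 156 z 0.2136
[0.3144 0.6528 0.2349]
```

Emit:
step_arm(steps="0 0 0 0 0 0.08 0; 0 0 0 0 0 0.08 0; 0 0 46.6 0.32 -0.388 0.08 0; 0 0 46.6 0.32 -0.388 0.08 0; 0 0 46.6 0.32 -0.388 0.08 0; 0 0 46.6 0.32 -0.388 0.08 0; 0 0 46.6 0.32 -0.388 0.08 0; 0 0 46.6 0.32 -0.388 0.08 0; 0 0 46.6 0.32 -0.388 0.08 0; 0 0 46.6 0.32 -0.388 0.08 0; 0 0 46.6 0.32 -0.388 0.08 0; 0 0 46.6 0.32 -0.388 0.08 0")

```text
time_s: 1.6
ee_pos: [0.6342, 0.2653, 0.315]
eef_rot: [[-0.934, -0.356, -0.001], [-0.356, 0.934, 0.0], [0.001, 0.001, -1.0]]
wrist_force: [-0.4, -0.1, 0.2]
gripper_width: 0.0003
gripper_force: 0.0
```

Emit:
step_arm(steps="0 0 0 0 0 -0.06 0; 0 0 0 0 0 -0.108 0; 0 0 0 0 0 -0.108 0; 0 0 0 -0.007 -0.003 -0.108 0; 0 0 0 -0.013 -0.005 -0.108 0; 0 0 0 -0.023 -0.0087 -0.109 0; 0 0 0 -0.0327 -0.0125 -0.11 0; 0 0 0 -0.042 -0.016 -0.1125 0; 0 0 0 -0.0518 -0.0198 -0.1154 0; 0 0 0 -0.061 -0.0233 -0.1195 0; 0 0 0 -0.0699 -0.0267 -0.1243 0; 0 0 0 -0.0699 -0.0267 -0.1243 0")

```text
time_s: 3.1
ee_pos: [0.563, 0.2376, 0.1903]
eef_rot: [[-0.934, -0.357, -0.003], [-0.357, 0.934, -0.002], [0.003, -0.0, -1.0]]
wrist_force: [-0.1, -0.4, -0.0]
gripper_width: 0.0003
gripper_force: 0.0
```

Run:
```python
from h import *
im,d,P=grab('scene'); save(im[90:240,150:350],'a1.png',3)
```

```text
(no output)
```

View pics/a1.png

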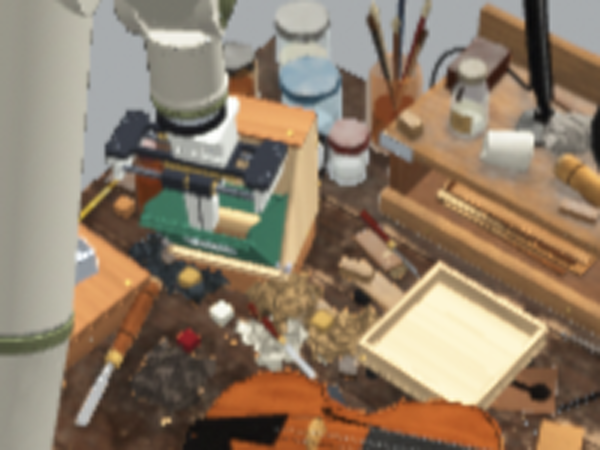

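The bin is following the closed fingers, tilted about 30° with its rim at (215,250). I'll carry on round the arc.

Emit:
step_arm(steps="0 0 0 -0.0083 -0.0032 -0.0057 0; 0 0 0 -0.0162 -0.0062 -0.0122 0; 0 0 0 -0.0235 -0.009 -0.0195 0; 0 0 0 -0.0303 -0.0116 -0.0273 0; 0 0 0 -0.0364 -0.0139 -0.0358 0; 0 0 0 -0.0417 -0.016 -0.0447 0; 0 0 0 -0.0445 -0.017 -0.0503 0; 0 0 0 -0.0445 -0.017 -0.0503 0; 0 0 0 -0.0455 -0.0174 -0.053 0; 0 0 0 -0.0455 -0.0174 -0.053 0")

```text
time_s: 4.4
ee_pos: [0.5229, 0.2223, 0.1447]
eef_rot: [[-0.935, -0.356, 0.01], [-0.356, 0.935, 0.004], [-0.011, -0.0, -1.0]]
wrist_force: [-3.7, -7.4, 70.8]
gripper_width: 0.0003
gripper_force: 28.9
```

Emit:
step_arm(steps="0 0 0 0.003 0.001 0.05 0; 0 0 0 0.003 0.001 0.11 0; 0 0 0 0.003 0.001 0.15 0; 0 0 0 0.003 0.001 0.15 0.5")

```text
time_s: 4.9
ee_pos: [0.5222, 0.2226, 0.2905]
eef_rot: [[-0.934, -0.357, 0.003], [-0.357, 0.934, 0.002], [-0.003, 0.001, -1.0]]
wrist_force: [0.2, 0.3, -0.6]
gripper_width: 0.0064
gripper_force: 0.0
```

Run:
```python
from h import *
np.set_printoptions(precision=4,suppress=True,linewidth=150)
s=ctrl.sense(); print(s['time_s'],s['ee_pos'],s['wrist_force'],s['qpos'])
R1=toolR(77,15); g=np.array([.447,.373,.1335]); tz=R1[:,2]
tcp=g+.002*tz; pre=tcp-.1*tz; print(tcp,pre,delta(np.array(s['eef_rot']),s['ee_pos'],R1,pre), 'down',.1*tz)
im,d,P=grab('top'); hsv=cv2.cvtColor(im,cv2.COLOR_RGB2HSV); g=(hsv[...,0]>60)&(hsv[...,0]<95)&(hsv[...,1]>90)
Q=P[g&(P[...,0]>.42)&(P[...,0]<.75)&(P[...,1]>.1)&(P[...,1]<.4)&(P[...,2]<.25)]
u=-((Q[:,:2]-[.6146,.2575])@yawv(20.9)[:2]); v=(Q[:,:2]-[.6146,.2575])@yawv(110.9)[:2]; z=Q[:,2]-.069
m=(abs(v)<.04)&(u>.03); print(m.sum(),'panel angle',np.degrees(np.arctan(np.polyfit(u[m],z[m],1)[0])),'u',u[m].min(),u[m].max(),'z at max',z[m].max())
print('v range at rim', np.percentile(v[u>.09],[1,99]))
save(im[100:230,100:290],'a2.png',4)
```

```text
4.9 [0.5222 0.2226 0.2905] [ 0.2076  0.3078 -0.597 ] [-21.4933  20.2671  -9.8749 108.7161   4.3778  51.1803  77.389 ]
[0.4471 0.3735 0.1316] [0.4413 0.3483 0.2282] [ 11.6    -10.15    55.78    -0.0809   0.1257  -0.0623] down [ 0.0058  0.0252 -0.0966]
158 panel angle 29.535310257533105 u 0.04371897369853726 0.13450339067018172 z at max 0.07755337897411654
v range at rim [-0.0675 -0.0136]
```

View pics/a2.png

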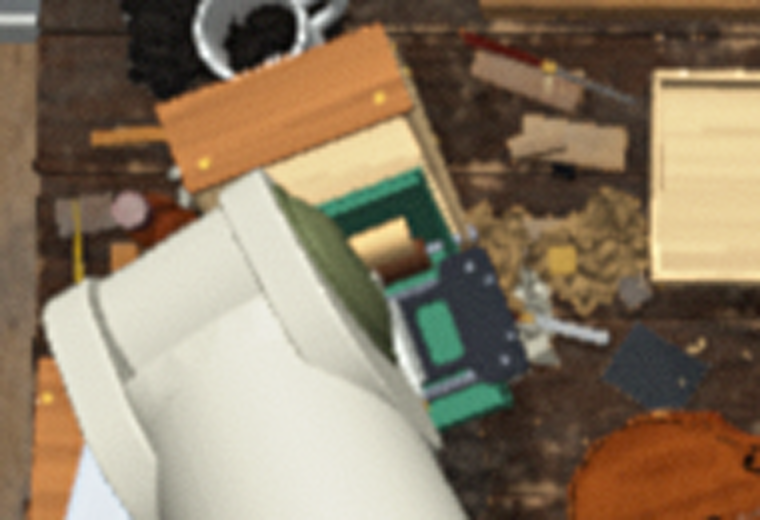

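The bin is fully forward: its panel slopes 29.5°. The pale blank is at (388,245) and the dark one is below it at (400,262), in the corner. Next I go to the scoop's handle.

Emit:
step_arm(steps="11.6 -10.15 55.8 -0.081 0.126 -0.062 0.6; 11.6 -10.15 55.8 -0.081 0.126 -0.062 0.6; 11.6 -10.15 55.8 -0.081 0.126 -0.062 0.6; 11.6 -10.15 55.8 -0.081 0.126 -0.062 0.6; 11.6 -10.15 55.8 -0.081 0.126 -0.062 0.6; 11.6 -10.15 55.8 -0.081 0.126 -0.062 0.6; 11.6 -10.15 55.8 -0.081 0.126 -0.062 0.6; 11.6 -10.15 55.8 -0.081 0.126 -0.062 0.6")

```text
time_s: 5.95
ee_pos: [0.4406, 0.3478, 0.2253]
eef_rot: [[-0.219, -0.974, 0.056], [-0.942, 0.226, 0.248], [-0.254, 0.001, -0.967]]
wrist_force: [0.4, 0.3, -0.1]
gripper_width: 0.0559
gripper_force: 0.0
```

Run:
```python
from h import *
np.set_printoptions(precision=4,suppress=True,linewidth=150)
s=ctrl.sense(); R1=toolR(77,15); tz=R1[:,2]; tcp=np.array([.447,.373,.1335])+.002*tz
print(s['qpos'],s['gripper_width'],delta(np.array(s['eef_rot']),s['ee_pos'],R1,tcp))
im,d,P=grab('scene'); save(im[130:240,110:260],'b1.png',5)
```

```text
[-14.6583  23.5163 -32.5011 120.5022   9.4218  27.2131 115.3829] 0.05585605123710797 [ 0.25   -0.14    0.08    0.0066  0.0257 -0.0937]
```

View pics/b1.png

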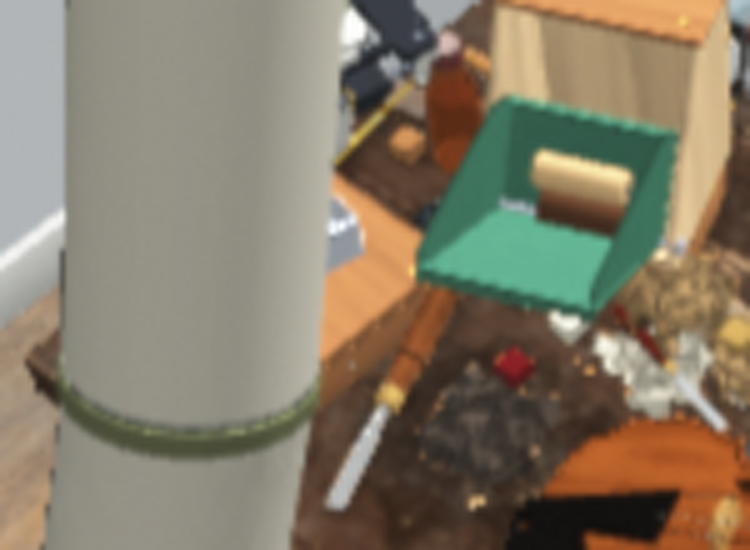

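From this view the bin holds the pale blank at (580,175) above the dark one at (580,210), both lying square across it. I go down on the handle and grip.

Emit:
step_arm(steps="0 0 0 0.0035 0.013 -0.047 0.6; 0.25 -0.15 0 0.0066 0.0257 -0.094 0.6; 0.25 -0.15 0 0.0066 0.0257 -0.094 0.6; 0.25 -0.15 0 0.0066 0.0257 -0.094 0.1; 0.25 -0.15 0 0.0066 0.0257 -0.094 0.1; 0.25 -0.15 0 0.0066 0.0257 -0.094 0.1; 0.25 -0.15 0 0.0066 0.0257 -0.094 0.1; 0.25 -0.15 0 0.0066 0.0257 -0.094 0.1", force=60)

```text
time_s: 7.0
ee_pos: [0.4478, 0.3736, 0.133]
eef_rot: [[-0.216, -0.974, 0.061], [-0.941, 0.225, 0.253], [-0.26, -0.003, -0.965]]
wrist_force: [-1.5, -3.2, 8.8]
gripper_width: 0.0156
gripper_force: 60.0
```

The scoop is gripped at 15.6 mm. Before moving it I measure the tilted bin's panel and sides.

Run:
```python
from h import *
np.set_printoptions(precision=4,suppress=True,linewidth=150)
o=np.array([.6146,.2575,.069]); ex,ey=yawv(20.9),yawv(110.9)
for n in('scene','top'):
    im,d,P=grab(n); hsv=cv2.cvtColor(im,cv2.COLOR_RGB2HSV); g=(hsv[...,0]>60)&(hsv[...,0]<95)&(hsv[...,1]>90)
    Q=P[g&(P[...,0]>.42)&(P[...,0]<.75)&(P[...,1]>.1)&(P[...,1]<.4)&(P[...,2]<.25)]-o
    # bin frame: s up the panel from hinge, h above panel inner face, v across
    c,s_=np.cos(np.pi/6),.5
    a=-(Q@ex); s=a*c+Q[:,2]*s_; h=-a*s_+Q[:,2]*c; v=Q@ey
    m=(abs(h)<.008)&(s>.03)&(s<.14)&(abs(v)<.05)
    A=np.c_[s[m],v[m],np.ones(m.sum())]; co=np.linalg.lstsq(A,h[m],rcond=None)[0]; print(n,m.sum(),'panel h =',co)
    print(' s max',np.percentile(s[m|((abs(h)<.008)&(s>.1))],99.5))
    f=(abs(s)<.01)&(h>.03)&(h<.08)&(abs(v)<.05); print(' floor s',f.sum(),np.median(s[f]) if f.any() else '')
    for lo in(.04,.07,.10,.13):
        k=(s>lo)&(s<lo+.02)&(h>.012); 
        vv=v[k]; print('  s',lo,'side R',np.percentile(vv[vv<0],[5,50,95]) if (vv<0).sum()>5 else None,'side L',np.percentile(vv[vv>0],[5,50,95]) if (vv>0).sum()>5 else None)
```

```text
scene 295 panel h = [ 0.0026 -0.0029 -0.001 ]
 s max 0.15705955236258823
 floor s 166 0.0014179648635192915
  s 0.04 side R [-0.0649 -0.0636 -0.0591] side L [0.0606 0.0627 0.0644]
  s 0.07 side R [-0.0647 -0.064  -0.0592] side L [0.0602 0.062  0.0644]
  s 0.1 side R [-0.0649 -0.0633 -0.0597] side L [0.0604 0.0623 0.0672]
  s 0.13 side R [-0.0649 -0.0624 -0.058 ] side L [0.0607 0.0622 0.0649]
top 1099 panel h = [-0.0007 -0.0039 -0.0016]
 s max 0.15158136963406363
 floor s 210 0.0007946418950703533
  s 0.04 side R [-0.0676 -0.0652 -0.0619] side L [0.058  0.0588 0.062 ]
  s 0.07 side R [-0.0678 -0.0652 -0.0623] side L [0.0579 0.0586 0.0621]
  s 0.1 side R [-0.0671 -0.0648 -0.0624] side L [0.0576 0.0586 0.0611]
  s 0.13 side R [-0.0673 -0.0654 -0.0626] side L [0.0579 0.0593 0.0612]
```

Emit:
step_arm(steps="0 0 0 0 0 0.04 0.1; 0 0 0 0 0 0.1 0.1; 0 0 0 0 0 0.15 0.1; 0 0 0 0 0 0.15 0.1")

```text
time_s: 7.6
ee_pos: [0.449, 0.3748, 0.2861]
eef_rot: [[-0.216, -0.974, 0.066], [-0.94, 0.226, 0.256], [-0.265, -0.007, -0.964]]
wrist_force: [0.2, -0.7, -1.9]
gripper_width: 0.0156
gripper_force: 60.0
```

```bash
cat >> h.py <<'E'
o=np.array([.6146,.2575,.069]); bx,by=yawv(20.9),yawv(110.9); zz=np.array([0,0,1.])
sd=-bx*np.cos(np.pi/6)+.5*zz; nd=.5*bx+np.cos(np.pi/6)*zz
LEAN0=15.07; T=np.array([-.1063,0,.081])   # TCP relative to lip, scoop axes
def scoopR(yaw,nd_deg): return Ro.from_rotvec(np.radians(nd_deg)*yawv(yaw+90)).as_matrix()@Ro.from_euler('z',yaw,degrees=True).as_matrix()
def tgt(lip,yaw,pitch): return toolR(yaw,LEAN0-pitch),lip+scoopR(yaw,pitch)@T
def binlip(s,h,v=-.0015): return o+s*sd+h*nd+v*by
def now():
    s=ctrl.sense(); return np.array(s['eef_rot']),np.array(s['ee_pos']),s
def lip_now(R,p):  # where the lip is, from the tool pose
    yaw=np.degrees(np.arctan2(R[1,1],R[0,1]))-90; lean=np.degrees(np.arcsin(R[:,2]@yawv(yaw)))
    pitch=LEAN0-lean; lip=p-scoopR(yaw,pitch)@T; q=lip-o
    return dict(yaw=round(yaw,2),pitch=round(pitch,2),lip=lip.round(4),s=round(q@sd,4),h=round(q@nd,4),v=round(q@by,4))
np.set_printoptions(precision=4,suppress=True,linewidth=150)
E
python3 - <<'E'
from h import *
R,p,s=now(); print(lip_now(R,p), s['qpos'])
for s_,h in((.075,.12),(.075,.05),(.07,.012)):
    print(s_,h,delta(R,p,*tgt(binlip(s_,h),20.9,31)),tgt(binlip(s_,h),20.9,31)[1])
E
```

```text
{'yaw': np.float64(76.96), 'pitch': np.float64(-0.28), 'lip': array([0.4731, 0.4787, 0.2057]), 's': np.float64(0.1145), 'h': np.float64(0.0917), 'v': np.float64(0.2572)} [-13.529   20.6792 -35.7927 114.4171   7.7067  35.2446 115.1152]
0.075 0.12 [-24.28    21.67   -54.72     0.1154  -0.1381   0.0485] [0.5644 0.2367 0.3346]
0.075 0.05 [-24.28    21.67   -54.72     0.0827  -0.1505  -0.0122] [0.5317 0.2242 0.274 ]
0.07 0.012 [-24.28    21.67   -54.72     0.069   -0.1558  -0.0476] [0.518  0.219  0.2386]
```

Emit:
step_arm(steps="0 0 0 0 0 0.05 0.1; -24.3 21.7 -54.7 0.115 -0.138 0.05 0.1; -24.3 21.7 -54.7 0.115 -0.138 0.05 0.1; -24.3 21.7 -54.7 0.115 -0.138 0.05 0.1; -24.3 21.7 -54.7 0.115 -0.138 0.05 0.1; -24.3 21.7 -54.7 0.115 -0.138 0.05 0.1; -24.3 21.7 -54.7 0.115 -0.138 0.05 0.1; -24.3 21.7 -54.7 0.115 -0.138 0.05 0.1; -24.3 21.7 -54.7 0.115 -0.138 0.05 0.1; -24.3 21.7 -54.7 0.115 -0.138 0.05 0.1")

```text
time_s: 8.85
ee_pos: [0.5624, 0.2354, 0.3324]
eef_rot: [[-0.897, -0.357, -0.262], [-0.344, 0.934, -0.095], [0.279, 0.005, -0.96]]
wrist_force: [0.6, -0.7, -1.6]
gripper_width: 0.0159
gripper_force: 60.0
```

Run:
```python
from h import *
R,p,s=now(); L=lip_now(R,p); print(L, s['qpos'],s['time_s'])
for s_,h in((.075,.05),(.07,.012)):
    print(s_,h,delta(R,p,*tgt(binlip(s_,h),20.9,31)))
# measure scoop: points in expected scoop frame, near-white/grey
Rs=scoopR(L['yaw'],L['pitch']); 
for n in('scene','top'):
    im,d,P=grab(n); q=((P-L['lip'])@Rs); hsv=cv2.cvtColor(im,cv2.COLOR_RGB2HSV)
    m=(q[...,0]>-.1)&(q[...,0]<.008)&(abs(q[...,1])<.07)&(q[...,2]>-.015)&(q[...,2]<.045)&(hsv[...,1]<60)
    k=q[m]; print(n,len(k),np.percentile(k[:,0],[1,99]) if len(k) else '',np.percentile(k[:,1],[1,99]) if len(k) else '')
    f=k[(abs(k[:,1])<.045)&(k[:,0]>-.08)&(abs(k[:,2])<.012)]
    if len(f)>10: print('  floor z fit', np.linalg.lstsq(np.c_[f[:,:2],np.ones(len(f))],f[:,2],rcond=None)[0],len(f))
    if n=='scene': save(im[100:230,150:320],'c1.png',4)
```

```text
{'yaw': np.float64(20.91), 'pitch': np.float64(31.24), 'lip': array([0.6081, 0.2529, 0.208 ]), 's': np.float64(0.0762), 'h': np.float64(0.1166), 'v': np.float64(-0.002)} [-16.7668  29.2667 -16.2502  89.2216   4.5886  78.4489  77.2735] 8.85
0.075 0.05 [-0.17   -0.33   -0.01   -0.0308 -0.0112 -0.0585]
0.07 0.012 [-0.17   -0.33   -0.01   -0.0445 -0.0164 -0.0939]
scene 407 [-0.0995 -0.0311] [-0.0542  0.0558]
top 7 [-0.0432 -0.004 ] [-0.0567 -0.0503]
```

View pics/c1.png

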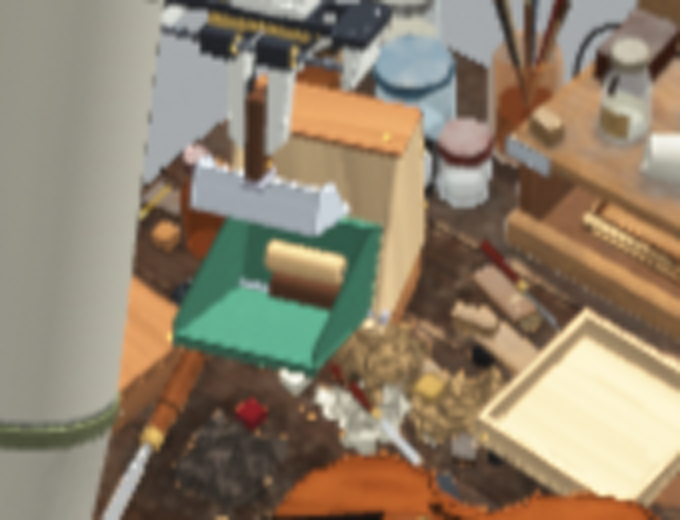

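The scoop hangs level and square above the bin mouth, its back wall at (265,195), with the blanks below at (305,265). I lower it onto the panel.

Emit:
step_arm(steps="0 0 0 -0.016 -0.006 -0.03 0.1; -0.2 -0.3 0 -0.031 -0.0112 -0.0585 0.1; -0.2 -0.3 0 -0.038 -0.014 -0.077 0.1; -0.2 -0.3 0 -0.0445 -0.0164 -0.094 0.1; -0.2 -0.3 0 -0.0445 -0.0164 -0.094 0.1; -0.2 -0.3 0 -0.0475 -0.0175 -0.099 0.1; -0.2 -0.3 0 -0.0475 -0.0175 -0.099 0.1")

```text
time_s: 9.82
ee_pos: [0.5154, 0.2183, 0.2336]
eef_rot: [[-0.899, -0.355, -0.257], [-0.342, 0.935, -0.098], [0.275, -0.001, -0.961]]
wrist_force: [0.1, 0.6, -2.1]
gripper_width: 0.0157
gripper_force: 60.0
```

Run:
```python
from h import *
R,p,s=now(); print(lip_now(R,p),s['wrist_force'])
```

```text
{'yaw': np.float64(20.82), 'pitch': np.float64(31.05), 'lip': array([0.5614, 0.2358, 0.1094]), 's': np.float64(0.0699), 'h': np.float64(0.0063), 'v': np.float64(-0.0013)} [ 0.0571  0.6189 -2.1303]
```

Emit:
step_arm(steps="0 0 0 -0.003 -0.0011 -0.0052 0.1; 0 0 0 -0.003 -0.0011 -0.0052 0.1; 0 0 0 -0.0037 -0.0014 -0.007 0.1; 0 0 0 -0.0037 -0.0014 -0.007 0.1")

```text
time_s: 10.32
ee_pos: [0.5121, 0.2173, 0.227]
eef_rot: [[-0.899, -0.356, -0.256], [-0.342, 0.935, -0.098], [0.274, -0.001, -0.962]]
wrist_force: [0.8, 0.2, 4.3]
gripper_width: 0.0156
gripper_force: 60.0
```

Run:
```python
from h import *
R,p,s=now(); print(lip_now(R,p),s['wrist_force'],s['ft_torque'])
```

```text
{'yaw': np.float64(20.83), 'pitch': np.float64(30.99), 'lip': array([0.5583, 0.2349, 0.1028]), 's': np.float64(0.0694), 'h': np.float64(-0.001), 'v': np.float64(-0.0011)} [0.8488 0.2032 4.3118] [ 0.068  -0.4801  0.0413]
```

Emit:
step_arm(steps="0 0 0 0.0081 0.0031 -0.005 0.1; 0 0 0 0.0162 0.0062 -0.01 0.1; 0 0 0 0.0243 0.0093 -0.015 0.1; 0 0 0 0.0324 0.0124 -0.02 0.1; 0 0 0 0.0385 0.0147 -0.0238 0.1; 0 0 0 0.0385 0.0147 -0.0238 0.1")

```text
time_s: 11.08
ee_pos: [0.5516, 0.2326, 0.2024]
eef_rot: [[-0.899, -0.356, -0.256], [-0.342, 0.935, -0.097], [0.273, -0.0, -0.962]]
wrist_force: [2.4, 1.3, 2.3]
gripper_width: 0.0159
gripper_force: 60.0
```

Run:
```python
from h import *
R,p,s=now(); print(lip_now(R,p),s['wrist_force'],s['ft_torque'])
```

```text
{'yaw': np.float64(20.83), 'pitch': np.float64(30.94), 'lip': array([0.5979, 0.2502, 0.0783]), 's': np.float64(0.0204), 'h': np.float64(-0.001), 'v': np.float64(-0.0008)} [2.3915 1.2923 2.2752] [ 0.5566 -1.1617  0.1313]
```

Emit:
step_arm(steps="0 0 0 0.0024 0.0009 -0.0015 0.1; 0 0 0 0.0048 0.0018 -0.003 0.1; 0 0 0 0.0073 0.0028 -0.0045 0.1; 0 0 0 0.0097 0.0037 -0.006 0.1; 0 0 0 0.0121 0.0046 -0.0075 0.1; 0 0 0 0.0145 0.0055 -0.009 0.1; 0 0 0 0.0145 0.0055 -0.009 0.1")

```text
time_s: 11.95
ee_pos: [0.5651, 0.238, 0.1941]
eef_rot: [[-0.899, -0.356, -0.257], [-0.342, 0.935, -0.098], [0.275, -0.0, -0.962]]
wrist_force: [-0.9, 1.4, 8.1]
gripper_width: 0.0157
gripper_force: 60.0
```

Run:
```python
from h import *
R,p,s=now(); print(lip_now(R,p),s['wrist_force'],s['ft_torque'])
```

```text
{'yaw': np.float64(20.84), 'pitch': np.float64(31.01), 'lip': array([0.6113, 0.2555, 0.07  ]), 's': np.float64(0.0038), 'h': np.float64(-0.0011), 'v': np.float64(-0.0006)} [-0.8871  1.4391  8.0824] [ 0.2114 -0.2642  0.0477]
```

Emit:
step_arm(steps="0 0 0 0.0016 0.0006 -0.001 0.1; 0 0 0 0.0032 0.0012 -0.002 0.1; 0 0 0 0.0048 0.0018 -0.003 0.1; 0 0 0 0.0048 0.0018 -0.003 0.1")

```text
time_s: 12.45
ee_pos: [0.568, 0.239, 0.193]
eef_rot: [[-0.898, -0.356, -0.26], [-0.342, 0.934, -0.1], [0.279, -0.001, -0.96]]
wrist_force: [-8.4, -1.9, 25.4]
gripper_width: 0.0155
gripper_force: 60.0
```

Run:
```python
from h import *
R,p,s=now(); F=np.array(s['wrist_force']); print(lip_now(R,p),F,'along s',F@sd,'n',F@nd)
im,d,P=grab('scene'); save(im[100:230,150:320],'d1.png',4)
```

```text
{'yaw': np.float64(20.86), 'pitch': np.float64(31.25), 'lip': array([0.6137, 0.2564, 0.0686]), 's': np.float64(0.0009), 'h': np.float64(-0.001), 'v': np.float64(-0.0007)} [-8.4412 -1.8667 25.3536] along s 20.082855771677103 n 17.68098824091622
```

View pics/d1.png

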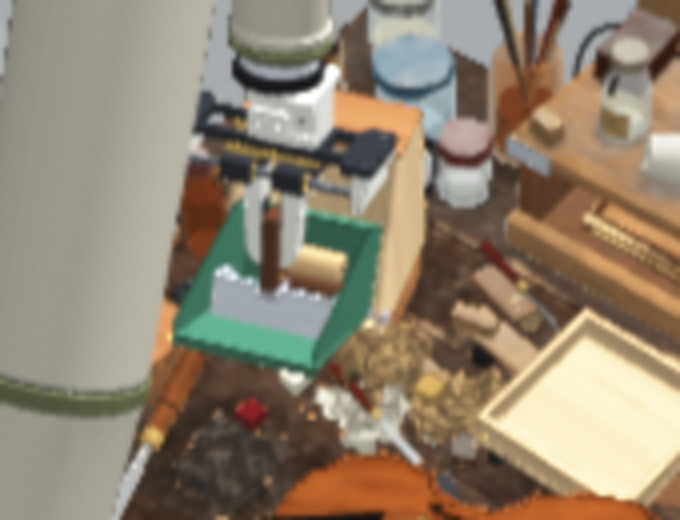

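The scoop is against the bin floor (20 N along the panel) and the blanks lie ahead of its back wall at (318,268). I work out the rock-back path with the heel on the panel and the lip following the rising floor.

Run:
```python
from h import *
R,p,s=now()
for f in (28,24,20,16,12,8,4,0,-5,-10,-15):
    h=.095*np.sin(np.radians(max(0,30-f)))+.008
    print(f,round(h,4),delta(R,p,*tgt(binlip(.008,h),20.9,f)))
```

```text
28 0.0113 [ 1.19   -3.01    0.03   -0.0062 -0.0033  0.0113]
24 0.0179 [ 2.61   -6.75    0.04   -0.0109 -0.0051  0.0128]
20 0.0245 [  4.04   -10.49     0.04    -0.0153  -0.0068   0.0137]
16 0.031 [  5.46   -14.23     0.04    -0.0194  -0.0084   0.014 ]
12 0.0374 [  6.89   -17.96     0.04    -0.0233  -0.0098   0.0137]
8 0.0436 [  8.31   -21.7      0.04    -0.0268  -0.0112   0.0128]
4 0.0496 [  9.74   -25.44     0.04    -0.0299  -0.0124   0.0112]
0 0.0555 [ 11.17   -29.17     0.04    -0.0327  -0.0134   0.0091]
-5 0.0625 [ 12.95   -33.85     0.04    -0.0356  -0.0146   0.0056]
-10 0.0691 [ 14.73   -38.52     0.04    -0.038   -0.0155   0.0012]
-15 0.0752 [ 16.51   -43.19     0.04    -0.0397  -0.0161  -0.0041]
```

Emit:
step_arm(steps="1.2 -3 0 -0.006 -0.003 0.011 0.1; 2.6 -6.75 0 -0.011 -0.005 0.013 0.1; 4 -10.5 0 -0.0153 -0.0068 0.0137 0.1; 5.5 -14.2 0 -0.0194 -0.0084 0.014 0.1; 6.9 -18 0 -0.0233 -0.0098 0.0137 0.1; 6.9 -18 0 -0.0233 -0.0098 0.0137 0.1; 8.3 -21.7 0 -0.0268 -0.0112 0.0128 0.1; 8.3 -21.7 0 -0.0268 -0.0112 0.0128 0.1; 9.75 -25.4 0 -0.03 -0.0124 0.0112 0.1; 9.75 -25.4 0 -0.03 -0.0124 0.0112 0.1; 9.75 -25.4 0 -0.03 -0.0124 0.0112 0.1; 9.75 -25.4 0 -0.03 -0.0124 0.0112 0.1")

```text
time_s: 14.0
ee_pos: [0.5401, 0.2268, 0.2017]
eef_rot: [[-0.917, -0.355, 0.18], [-0.348, 0.935, 0.07], [-0.193, 0.001, -0.981]]
wrist_force: [0.5, -0.0, -3.0]
gripper_width: 0.0161
gripper_force: 60.0
```

```bash
cat >> h.py <<'E'
def blanks(R,p):
    L=lip_now(R,p); Rs=scoopR(L['yaw'],L['pitch']); c=L['lip']-Rs@np.array([.0475,0,0])
    for n in('scene','top'):
        im,d,P=grab(n); q=(P-c)@Rs; hsv=cv2.cvtColor(im,cv2.COLOR_RGB2HSV).astype(int)
        box=(abs(q[...,0])<.09)&(abs(q[...,1])<.06)&(q[...,2]>.006)&(q[...,2]<.11)
        for nm,m in(('pale',(hsv[...,0]<25)&(hsv[...,1]>50)&(hsv[...,2]>150)),('dark',(hsv[...,0]<20)&(hsv[...,1]>90)&(hsv[...,2]<140)&(abs(q[...,1])<.05)&(q[...,0]>-.04))):
            k=q[box&m]; print(n,nm,len(k),np.percentile(k,[2,50,98],axis=0).round(3).tolist() if len(k)>5 else '')
E
python3 - <<'E'
from h import *
R,p,s=now(); F=np.array(s['wrist_force']); print(lip_now(R,p),F,s['qpos'])
blanks(R,p)
E
```

```text
{'yaw': np.float64(20.81), 'pitch': np.float64(3.92), 'lip': array([0.634 , 0.2625, 0.1136]), 's': np.float64(0.0051), 'h': np.float64(0.0486), 'v': np.float64(-0.0023)} [ 0.5208 -0.0447 -3.0375] [-20.2675  24.1551 -12.1468 119.7098  15.5077  26.4088  66.6034]
scene pale 43 [[0.016, -0.052, 0.018], [0.086, 0.002, 0.104], [0.09, 0.025, 0.109]]
scene dark 27 [[0.004, -0.041, 0.019], [0.011, -0.011, 0.026], [0.085, 0.005, 0.105]]
top pale 295 [[0.038, -0.054, 0.013], [0.055, -0.003, 0.028], [0.09, 0.05, 0.106]]
top dark 232 [[0.009, -0.041, 0.015], [0.021, -0.009, 0.024], [0.036, 0.022, 0.03]]
```

Emit:
step_arm(steps="1.4 -3.7 0 -0.0028 -0.001 0 0.1; 1.4 -3.7 0 -0.0028 -0.001 0 0.1; 2.9 -7.5 0 -0.005 -0.002 0.001 0.1; 2.9 -7.5 0 -0.005 -0.002 0.001 0.1; 4.3 -11.2 0 -0.007 -0.0027 0.005 0.1; 4.3 -11.2 0 -0.007 -0.0027 0.005 0.1; 4.3 -11.2 0 -0.007 -0.0027 0.008 0.1; 4.3 -11.2 0 -0.007 -0.0027 0.012 0.1")

```text
time_s: 15.1
ee_pos: [0.5336, 0.2243, 0.2145]
eef_rot: [[-0.859, -0.355, 0.368], [-0.326, 0.935, 0.142], [-0.394, 0.002, -0.919]]
wrist_force: [-0.2, 0.2, -2.6]
gripper_width: 0.0158
gripper_force: 60.0
```

Run:
```python
from h import *
R,p,s=now(); F=np.array(s['wrist_force']); print(lip_now(R,p),F,s['qpos'])
blanks(R,p)
```

```text
{'yaw': np.float64(20.82), 'pitch': np.float64(-8.16), 'lip': array([0.6427, 0.2658, 0.1494]), 's': np.float64(0.0149), 'h': np.float64(0.0842), 'v': np.float64(-0.0022)} [-0.2414  0.1885 -2.6014] [-30.6481  20.1195   0.2012 129.2315  25.3561   8.5063  55.9548]
scene pale 29 [[-0.062, -0.017, 0.008], [0.035, 0.009, 0.017], [0.09, 0.057, 0.064]]
scene dark 1 
top pale 168 [[0.033, -0.037, 0.007], [0.042, -0.003, 0.014], [0.09, 0.03, 0.057]]
top dark 198 [[-0.018, -0.043, 0.011], [-0.008, -0.01, 0.019], [0.032, 0.024, 0.025]]
```

Emit:
step_arm(steps="0 0 0 0 0 0.01 0.1; 0 0 0 0 0 0.025 0.1; 0 0 0 0 0 0.045 0.1; 0 0 0 0 0 0.065 0.1; 0 0 0 0 0 0.085 0.1; 0 0 0 0 0 0.1 0.1; 0 0 0 0 0 0.1 0.1")

```text
time_s: 16.08
ee_pos: [0.5329, 0.2239, 0.3155]
eef_rot: [[-0.859, -0.355, 0.37], [-0.325, 0.935, 0.142], [-0.396, 0.002, -0.918]]
wrist_force: [-0.1, -0.1, -2.5]
gripper_width: 0.016
gripper_force: 60.0
```

Run:
```python
from h import *
R,p,s=now(); F=np.array(s['wrist_force']); print(lip_now(R,p),F,s['qpos'])
blanks(R,p)
im,d,P=grab('top'); save(im[90:230,130:300],'e1.png',4.5)
```

```text
{'yaw': np.float64(20.8), 'pitch': np.float64(-8.28), 'lip': array([0.6422, 0.2654, 0.2507]), 's': np.float64(0.0661), 'h': np.float64(0.1716), 'v': np.float64(-0.0025)} [-0.1264 -0.0777 -2.4553] [-20.6503  11.8473 -11.7873 121.9123  16.2241  24.2979  65.5698]
scene pale 5 
scene dark 6 [[-0.039, -0.035, 0.021], [-0.035, -0.024, 0.023], [-0.033, -0.014, 0.026]]
top pale 0 
top dark 111 [[-0.04, -0.044, 0.016], [-0.034, -0.015, 0.02], [-0.029, 0.02, 0.024]]
```

View pics/e1.png

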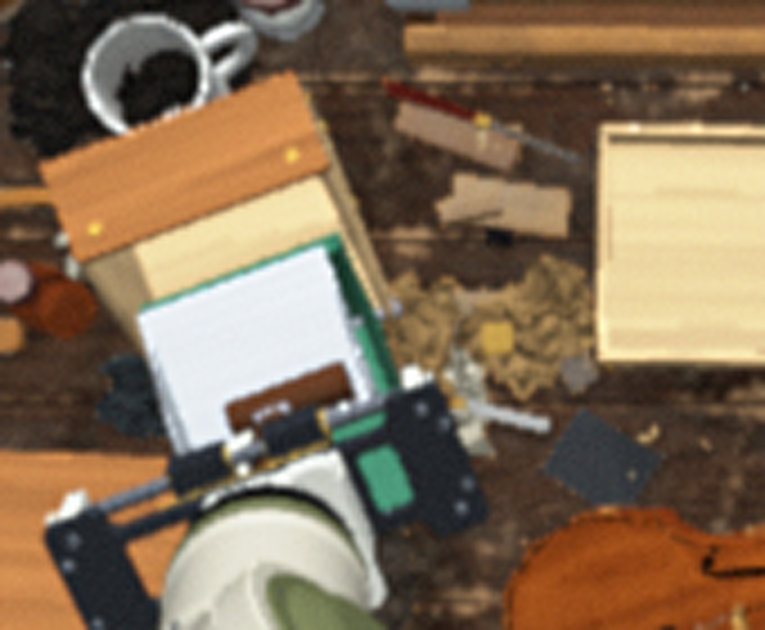

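The picture shows only the dark blank in the scoop, at (290,390) against the back wall. The pale one has stayed behind, so I deliver the dark one first and come back. Now for the tray centre and the heights around it.

Run:
```python
from h import *
H=np.load('hm.npy')
for x0 in np.arange(.44,.64,.02):
    r=slice(int((1-x0-.02)/.002),int((1-x0)/.002)); print('x%.2f'%x0,[round(float(np.percentile(H[r,int((.72-y-.02)/.002):int((.72-y)/.002)],99)),3) for y in np.arange(.10,-.16,-.02)])
P=np.load('top0.npz')['P']; m=(P[...,2]>.03)&(P[...,2]<.042)&(P[...,0]>.6)&(P[...,0]<.78)&(P[...,1]>-.12)&(P[...,1]<.06); print(np.percentile(P[m],[1,99],axis=0))
m=(P[...,2]>.058)&(P[...,2]<.072)&(P[...,0]>.58)&(P[...,0]<.8)&(P[...,1]>-.125)&(P[...,1]<.07); print(np.percentile(P[m],[1,99],axis=0))
R,p,s=now()
for lip,yaw,f in(((.70,-.031,.21),0,-10),((.70,-.031,.12),0,-10),((.70,-.031,.082),0,0),((.70,-.031,.078),0,8),((.70,-.031,.075),0,28)): print(lip,f,delta(R,p,*tgt(np.array(lip),yaw,f)),tgt(np.array(lip),yaw,f)[1])
```

```text
x0.44 [0.097, 0.106, 0.111, 0.122, 0.129, 0.135, 0.14, 0.167, 0.173, 0.177, 0.182, 0.188, 0.192]
x0.46 [0.095, 0.105, 0.113, 0.121, 0.127, 0.135, 0.14, 0.146, 0.154, 0.165, 0.183, 0.188, 0.191]
x0.48 [0.002, 0.105, 0.113, 0.121, 0.126, 0.131, 0.135, 0.139, 0.148, 0.16, 0.169, 0.174, 0.18]
x0.50 [0.002, 0.003, 0.004, 0.117, 0.123, 0.125, 0.092, 0.002, 0.002, 0.156, 0.166, 0.172, 0.18]
x0.52 [0.003, 0.004, 0.005, 0.005, 0.006, 0.012, 0.003, 0.003, 0.002, 0.003, 0.163, 0.173, 0.178]
x0.54 [0.003, 0.003, 0.007, 0.006, 0.007, 0.014, 0.002, 0.002, 0.003, 0.004, 0.003, 0.003, 0.174]
x0.56 [0.017, 0.016, 0.011, 0.006, 0.006, 0.006, 0.002, 0.003, 0.002, 0.002, 0.001, 0.003, 0.002]
x0.58 [0.034, 0.038, 0.029, 0.014, 0.006, 0.003, 0.053, 0.003, 0.005, 0.004, 0.005, 0.003, 0.004]
x0.60 [0.043, 0.039, 0.036, 0.069, 0.072, 0.068, 0.068, 0.069, 0.069, 0.069, 0.071, 0.07, 0.004]
x0.62 [0.043, 0.037, 0.037, 0.069, 0.041, 0.039, 0.04, 0.04, 0.041, 0.039, 0.043, 0.07, 0.002]
[[ 0.6071 -0.1081  0.0306]
 [ 0.7604  0.0379  0.0408]]
[[ 0.6064 -0.114   0.0583]
 [ 0.7663  0.0454  0.0696]]
(0.7, -0.031, 0.21) -10 [  0.27    -1.92   -20.82     0.0491  -0.2545  -0.042 ] [ 0.5812 -0.031   0.2713]
(0.7, -0.031, 0.12) -10 [  0.27    -1.92   -20.82     0.0491  -0.2545  -0.132 ] [ 0.5812 -0.031   0.1813]
(0.7, -0.031, 0.082) 0 [ -1.55     7.97   -20.78     0.0616  -0.2545  -0.1503] [ 0.5937 -0.031   0.163 ]
(0.7, -0.031, 0.078) 8 [ -3.      15.89   -20.67     0.0739  -0.2545  -0.1403] [ 0.606 -0.031  0.173]
(0.7, -0.031, 0.075) 28 [ -6.63    35.66   -20.1      0.1121  -0.2545  -0.1169] [ 0.6442 -0.031   0.1964]
```

Emit:
step_arm(steps="0 0 0 0 -0.02 0 0.1; 0 -0.5 -5 0.012 -0.06 0 0.1; 0 -1 -10 0.024 -0.1 0 0.1; 0 -1.5 -15 0.036 -0.14 -0.01 0.1; 0 -1.9 -20.8 0.046 -0.18 -0.02 0.1; 0.3 -1.9 -20.8 0.049 -0.22 -0.03 0.1; 0.3 -1.9 -20.8 0.049 -0.25 -0.042 0.1; 0.3 -1.9 -20.8 0.049 -0.257 -0.06 0.1; 0.3 -1.9 -20.8 0.049 -0.257 -0.09 0.1; 0.3 -1.9 -20.8 0.049 -0.257 -0.115 0.1; 0.3 -1.9 -20.8 0.049 -0.257 -0.13 0.1; 0.3 -1.9 -20.8 0.049 -0.257 -0.13 0.1")

```text
time_s: 17.73
ee_pos: [0.579, -0.0374, 0.1944]
eef_rot: [[-0.91, 0.004, 0.415], [-0.002, 1.0, -0.014], [-0.415, -0.013, -0.91]]
wrist_force: [1.0, 0.1, -2.6]
gripper_width: 0.0158
gripper_force: 60.0
```

```bash
cat >> h.py <<'E'
def binblanks():
    for n in('scene','top'):
        im,d,P=grab(n); q=P-o; hsv=cv2.cvtColor(im,cv2.COLOR_RGB2HSV).astype(int)
        S,Hh,V=q@sd,q@nd,q@by
        box=(S>-.005)&(S<.12)&(Hh>.004)&(Hh<.10)&(abs(V)<.057)
        for nm,m in(('pale',(hsv[...,0]<25)&(hsv[...,1]>50)&(hsv[...,2]>140)),('dark',(hsv[...,0]<20)&(hsv[...,1]>90)&(hsv[...,2]<=140))):
            k=np.c_[S[box&m],Hh[box&m],V[box&m]]; print(n,nm,len(k),np.percentile(k,[2,50,98],axis=0).round(3).tolist() if len(k)>5 else '')
E
python3 - <<'E'
from h import *
R,p,s=now(); F=np.array(s['wrist_force']); print(lip_now(R,p),F,s['qpos'],s['time_s']); binblanks(); blanks(R,p)
for lip,yaw,f in(((.70,-.034,.085),0,0),((.70,-.034,.078),0,8),((.70,-.034,.075),0,28)): print(lip,f,delta(R,p,*tgt(np.array(lip),yaw,f)))
E
```

```text
{'yaw': np.float64(-0.23), 'pitch': np.float64(-9.43), 'lip': array([ 0.6971, -0.0379,  0.1319]), 's': np.float64(0.056), 'h': np.float64(0.0404), 'v': np.float64(-0.3054)} [ 1.0137  0.069  -2.5514] [  3.6618  22.3464  -8.8568 130.7344  64.9075   6.3146  22.5901] 17.725
scene pale 125 [[-0.001, 0.007, -0.032], [0.023, 0.019, -0.0], [0.032, 0.025, 0.035]]
scene dark 0 
top pale 184 [[0.0, 0.013, -0.037], [0.019, 0.021, -0.004], [0.026, 0.026, 0.03]]
top dark 16 [[0.025, 0.012, -0.033], [0.026, 0.013, -0.003], [0.029, 0.016, 0.026]]
scene pale 3 
scene dark 1 
top pale 3 
top dark 85 [[-0.038, -0.044, 0.015], [-0.032, -0.015, 0.023], [-0.029, 0.018, 0.027]]
(0.7, -0.034, 0.085) 0 [ 0.77    9.42    0.16    0.0147  0.0034 -0.0284]
(0.7, -0.034, 0.078) 8 [ 0.78   17.42    0.11    0.027   0.0034 -0.0214]
(0.7, -0.034, 0.075) 28 [ 0.8    37.42   -0.03    0.0652  0.0034  0.002 ]
```

Emit:
step_arm(steps="0 5 0 0.006 -0.001 -0.008 0.1; 0 10 0 0.012 -0.001 -0.018 0.1; 0 12 0 0.015 -0.001 -0.017 0.1; 0 14 0 0.018 -0.001 -0.016 0.1; 0 14 0 0.018 -0.001 -0.016 0.1; 0 16 0 0.021 -0.001 -0.014 0.1; 0 16 0 0.021 -0.001 -0.014 0.1; 0 18 0 0.024 -0.001 -0.0125 0.1; 0 18 0 0.024 -0.001 -0.0125 0.1; 0 18 0 0.024 -0.001 -0.0125 0.1; 0 24 0 0.035 -0.001 -0.006 0.1; 0 31 0 0.048 -0.001 0.003 0.1; 0 38 0 0.062 -0.001 0.011 0.1; 0 38 0 0.062 -0.001 0.011 0.1")

```text
time_s: 19.68
ee_pos: [0.6431, -0.0385, 0.2056]
eef_rot: [[-0.973, -0.004, -0.232], [-0.001, 1.0, -0.013], [0.232, -0.013, -0.973]]
wrist_force: [-1.3, 1.0, -1.4]
gripper_width: 0.0155
gripper_force: 60.0
```

```bash
cat >> h.py <<'E'
def trayblanks():
    for n in('scene','top'):
        im,d,P=grab(n); q=P-[.687,-.034,0]; hsv=cv2.cvtColor(im,cv2.COLOR_RGB2HSV).astype(int)
        box=(abs(q[...,0])<.074)&(abs(q[...,1])<.074)&(q[...,2]>.042)&(q[...,2]<.075)
        for nm,m in(('pale',(hsv[...,0]<25)&(hsv[...,1]>50)&(hsv[...,2]>140)),('dark',(hsv[...,0]<20)&(hsv[...,1]>90)&(hsv[...,2]<=140))):
            k=q[box&m]; print(n,'tray',nm,len(k),np.percentile(k,[2,50,98],axis=0).round(3).tolist() if len(k)>5 else '')
E
python3 - <<'E'
from h import *
R,p,s=now(); F=np.array(s['wrist_force']); print(lip_now(R,p),F,s['qpos'],s['time_s']); trayblanks(); blanks(R,p)
E
```

```text
{'yaw': np.float64(0.22), 'pitch': np.float64(28.46), 'lip': array([ 0.6979, -0.0383,  0.0837]), 's': np.float64(0.0313), 'h': np.float64(-0.0011), 'v': np.float64(-0.306)} [-1.2997  1.0009 -1.3705] [ 22.0751  41.453  -40.7221  92.8127  24.7554  69.7336  64.3062] 19.675
scene tray pale 132 [[-0.063, -0.074, 0.043], [0.07, -0.041, 0.061], [0.074, 0.045, 0.071]]
scene tray dark 128 [[0.043, -0.047, 0.05], [0.054, -0.014, 0.058], [0.072, 0.022, 0.065]]
top tray pale 5 
top tray dark 28 [[0.064, 0.001, 0.048], [0.073, 0.017, 0.058], [0.074, 0.038, 0.063]]
scene pale 10 [[-0.071, -0.02, 0.04], [-0.062, -0.01, 0.062], [-0.046, 0.016, 0.073]]
scene dark 0 
top pale 2 
top dark 0
```

The dark blank now lies in the tray against the far wall. I go back for the pale one, which lies square in the bin's corner.

Run:
```python
from h import *
R,p,s=now()
for s_,h in((.075,.15),(.07,.012),(.07,-.002),(.02,-.001)): print(s_,h,delta(R,p,*tgt(binlip(s_,h),20.9,31)))
```

```text
0.075 0.15 [ 0.34    2.66   20.57   -0.0619  0.2808  0.1541]
0.07 0.012 [ 0.34    2.66   20.57   -0.1223  0.2577  0.0321]
0.07 -0.002 [ 0.34    2.66   20.57   -0.1289  0.2552  0.0199]
0.02 -0.001 [ 0.34    2.66   20.57   -0.0879  0.2709 -0.0042]
```

Emit:
step_arm(steps="0 0 0 -0.01 0 0.05 0.1; 0 0 0 -0.02 0 0.11 0.1; 0 0 5 -0.03 0.03 0.155 0.1; 0.3 2.7 12 -0.062 0.09 0.155 0.1; 0.3 2.7 20.6 -0.062 0.15 0.155 0.1; 0.3 2.7 20.6 -0.062 0.21 0.155 0.1; 0.3 2.7 20.6 -0.062 0.27 0.155 0.1; 0.3 2.7 20.6 -0.062 0.281 0.155 0.1; 0.3 2.7 20.6 -0.062 0.281 0.155 0.1; 0.3 2.7 20.6 -0.062 0.281 0.155 0.1")

```text
time_s: 21.12
ee_pos: [0.5798, 0.24, 0.3616]
eef_rot: [[-0.899, -0.354, -0.257], [-0.34, 0.935, -0.099], [0.276, -0.002, -0.961]]
wrist_force: [0.4, 0.1, -2.8]
gripper_width: 0.0157
gripper_force: 60.0
```

Run:
```python
from h import *
R,p,s=now(); L=lip_now(R,p); print(L,s['wrist_force'],s['time_s'],s['qpos'])
for s_,h in((.075,.05),(.07,.012),(.07,-.003)): print(s_,h,delta(R,p,*tgt(binlip(s_,h),20.9,31)))
Rs=scoopR(L['yaw'],L['pitch']); im,d,P=grab('scene'); q=((P-L['lip'])@Rs); hsv=cv2.cvtColor(im,cv2.COLOR_RGB2HSV)
k=q[(q[...,0]>-.11)&(q[...,0]<.008)&(abs(q[...,1])<.07)&(q[...,2]>-.015)&(q[...,2]<.045)&(hsv[...,1]<60)]; print(len(k),np.percentile(k,[1,99],axis=0))
```

```text
{'yaw': np.float64(20.76), 'pitch': np.float64(31.07), 'lip': array([0.6258, 0.2575, 0.2374]), 's': np.float64(0.0751), 'h': np.float64(0.151), 'v': np.float64(-0.004)} [ 0.3988  0.0558 -2.7639] 21.125 [  1.2034  35.7438 -49.3351  83.3248  19.7175  87.5517  61.4626]
0.075 0.05 [ 0.11   -0.03    0.14   -0.0481 -0.0158 -0.0876]
0.07 0.012 [ 0.11   -0.03    0.14   -0.0618 -0.021  -0.123 ]
0.07 -0.003 [ 0.11   -0.03    0.14   -0.0688 -0.0237 -0.136 ]
54 [[-0.1006 -0.0558 -0.0077]
 [-0.0223 -0.0514  0.0319]]
```

Emit:
step_arm(steps="0 0 0 -0.02 -0.006 -0.04 0.1; 0.1 0 0.1 -0.048 -0.0158 -0.0876 0.1; 0.1 0 0.1 -0.055 -0.0185 -0.106 0.1; 0.1 0 0.1 -0.0618 -0.021 -0.123 0.1; 0.1 0 0.1 -0.0665 -0.023 -0.132 0.1; 0.1 0 0.1 -0.0665 -0.023 -0.132 0.1; 0.1 0 0.1 -0.0688 -0.0237 -0.136 0.1; 0.1 0 0.1 -0.0688 -0.0237 -0.136 0.1")

```text
time_s: 22.18
ee_pos: [0.5127, 0.2188, 0.2283]
eef_rot: [[-0.9, -0.356, -0.252], [-0.344, 0.934, -0.094], [0.269, 0.002, -0.963]]
wrist_force: [1.1, 1.8, 15.1]
gripper_width: 0.0155
gripper_force: 60.0
```

Run:
```python
from h import *
R,p,s=now(); print(lip_now(R,p),s['wrist_force'])
```

```text
{'yaw': np.float64(20.88), 'pitch': np.float64(30.67), 'lip': array([0.5596, 0.2367, 0.1044]), 's': np.float64(0.0686), 'h': np.float64(0.0012), 'v': np.float64(0.0002)} [ 1.0996  1.8246 15.0939]
```

Emit:
step_arm(steps="0 0 0 0.001 -0.001 0.002 0.1; 0 0 0 0.0091 0.002 -0.003 0.1; 0 0 0 0.0172 0.005 -0.008 0.1; 0 0 0 0.0253 0.008 -0.013 0.1; 0 0 0 0.0334 0.0111 -0.018 0.1; 0 0 0 0.0395 0.0134 -0.0218 0.1; 0 0 0 0.0436 0.0149 -0.0243 0.1; 0 0 0 0.0468 0.0161 -0.0263 0.1; 0 0 0 0.05 0.0173 -0.0283 0.1; 0 0 0 0.0525 0.0182 -0.0298 0.1; 0 0 0 0.055 0.0192 -0.0313 0.1; 0 0 0 0.055 0.0192 -0.0313 0.1")

```text
time_s: 23.68
ee_pos: [0.5666, 0.2381, 0.1959]
eef_rot: [[-0.898, -0.357, -0.255], [-0.344, 0.934, -0.095], [0.272, 0.003, -0.962]]
wrist_force: [0.1, 1.8, 11.2]
gripper_width: 0.0155
gripper_force: 60.0
```

Run:
```python
from h import *
R,p,s=now(); F=np.array(s['wrist_force']); print(lip_now(R,p),F,F@sd,F@nd)
```

```text
{'yaw': np.float64(20.93), 'pitch': np.float64(30.88), 'lip': array([0.613 , 0.2558, 0.0718]), 's': np.float64(0.0032), 'h': np.float64(0.0014), 'v': np.float64(-0.001)} [ 0.1209  1.8239 11.2073] 4.942346388931662 10.087584242474419
```

Push the last few millimetres to the floor and check.

Emit:
step_arm(steps="0 0 0 0.0016 0.0006 -0.001 0.1; 0 0 0 0.0032 0.0012 -0.002 0.1; 0 0 0 0.0045 0.0017 -0.003 0.1; 0 0 0 0.0045 0.0017 -0.003 0.1")

```text
time_s: 24.18
ee_pos: [0.5711, 0.2398, 0.1931]
eef_rot: [[-0.898, -0.357, -0.255], [-0.344, 0.934, -0.095], [0.272, 0.002, -0.962]]
wrist_force: [-0.2, 2.0, 12.1]
gripper_width: 0.0156
gripper_force: 60.0
```

Run:
```python
from h import *
R,p,s=now(); F=np.array(s['wrist_force']); print(lip_now(R,p),F,F@sd,F@nd); blanks(R,p)
for f in (28,24,20,16,12,8,4,0,-4,-7):
    h=.095*np.sin(np.radians(max(0,30-f)))+.008
    print(f,round(h,4),delta(R,p,*tgt(binlip(.006,h),20.9,f)))
```

```text
{'yaw': np.float64(20.93), 'pitch': np.float64(30.88), 'lip': array([0.6174, 0.2575, 0.069 ]), 's': np.float64(-0.0023), 'h': np.float64(0.0014), 'v': np.float64(-0.001)} [-0.1881  1.9504 12.0575] 5.578361055939386 10.702133479047319
scene pale 7 [[0.016, -0.033, 0.019], [0.022, -0.031, 0.023], [0.042, -0.028, 0.026]]
scene dark 0 
top pale 0 
top dark 0 
28 0.0113 [ 0.9    -2.74   -0.03   -0.0076 -0.0034  0.0101]
24 0.0179 [ 2.32   -6.47   -0.04   -0.0123 -0.0052  0.0117]
20 0.0245 [  3.75   -10.21    -0.04    -0.0168  -0.0069   0.0126]
16 0.031 [  5.18   -13.95    -0.05    -0.0209  -0.0085   0.0129]
12 0.0374 [  6.61   -17.68    -0.05    -0.0247  -0.01     0.0126]
8 0.0436 [  8.04   -21.42    -0.06    -0.0282  -0.0113   0.0116]
4 0.0496 [  9.47   -25.16    -0.06    -0.0314  -0.0125   0.0101]
0 0.0555 [ 10.89   -28.89    -0.07    -0.0342  -0.0136   0.008 ]
-4 0.0611 [ 12.32   -32.63    -0.07    -0.0366  -0.0145   0.0052]
-7 0.0652 [ 13.39   -35.43    -0.07    -0.0381  -0.0151   0.0028]
```

Emit:
step_arm(steps="0 0 0 0.0016 0.0006 -0.001 0.1; 0 0 0 0.0032 0.0012 -0.002 0.1; 0 0 0 0.0032 0.0012 -0.002 0.1")

```text
time_s: 24.65
ee_pos: [0.5724, 0.2404, 0.1927]
eef_rot: [[-0.897, -0.358, -0.258], [-0.344, 0.934, -0.098], [0.276, 0.001, -0.961]]
wrist_force: [-7.5, -3.1, 27.8]
gripper_width: 0.0158
gripper_force: 60.0
```

Run:
```python
from h import *
R,p,s=now(); F=np.array(s['wrist_force']); print(lip_now(R,p),F,F@sd,F@nd); blanks(R,p)
```

```text
{'yaw': np.float64(20.98), 'pitch': np.float64(31.09), 'lip': array([0.6184, 0.258 , 0.0685]), 's': np.float64(-0.0035), 'h': np.float64(0.0014), 'v': np.float64(-0.0009)} [-7.5389 -3.1141 27.8097] 20.96626407374972 20.007030643629573
scene pale 6 [[0.018, -0.035, 0.019], [0.023, -0.032, 0.023], [0.042, -0.028, 0.025]]
scene dark 0 
top pale 0 
top dark 0
```

Emit:
step_arm(steps="1 -2.8 0 -0.0056 -0.0028 0.0085 0.1; 2.4 -6.6 0 -0.0103 -0.0046 0.0101 0.1; 3.8 -10.3 0 -0.0148 -0.0063 0.011 0.1; 5.2 -14 0 -0.0189 -0.0079 0.0113 0.1; 6.6 -17.8 0 -0.0227 -0.0094 0.011 0.1; 8 -21.5 0 -0.0262 -0.0107 0.01 0.1; 9.5 -25.3 0 -0.0294 -0.0119 0.0085 0.1; 10.9 -29 0 -0.0322 -0.013 0.0064 0.1; 12.3 -32.7 0 -0.0346 -0.0139 0.0036 0.1; 12.3 -32.7 0 -0.0346 -0.0139 0.0036 0.1; 12.3 -32.7 0 -0.0346 -0.0139 0.0036 0.1; 12.3 -32.7 0 -0.0346 -0.0139 0.0036 0.1")

```text
time_s: 26.25
ee_pos: [0.5393, 0.2265, 0.1929]
eef_rot: [[-0.883, -0.357, 0.304], [-0.338, 0.934, 0.114], [-0.324, -0.002, -0.946]]
wrist_force: [-0.7, -0.7, -0.1]
gripper_width: 0.0157
gripper_force: 60.0
```

Run:
```python
from h import *
R,p,s=now(); F=np.array(s['wrist_force']); print(lip_now(R,p),F,s['qpos']); blanks(R,p)
```

```text
{'yaw': np.float64(20.91), 'pitch': np.float64(-3.86), 'lip': array([0.6435, 0.2663, 0.1192]), 's': np.float64(-0.001), 'h': np.float64(0.0586), 'v': np.float64(-0.0021)} [-0.6985 -0.7027 -0.1299] [ -4.8254  26.1872 -34.2442 125.0206  55.1336  22.9608  27.3295]
scene pale 31 [[-0.011, -0.051, 0.021], [0.086, 0.004, 0.092], [0.09, 0.057, 0.098]]
scene dark 16 [[0.083, -0.044, 0.086], [0.087, -0.024, 0.091], [0.089, 0.038, 0.093]]
top pale 225 [[0.016, -0.051, 0.018], [0.028, -0.003, 0.025], [0.09, 0.043, 0.094]]
top dark 23 [[0.012, -0.03, 0.017], [0.014, 0.004, 0.021], [0.055, 0.039, 0.061]]
```

Emit:
step_arm(steps="0.9 -2.3 0 -0.001 -0.0004 0.001 0.1; 1.8 -4.7 0 -0.002 -0.0008 0.002 0.1; 1.8 -4.7 0 -0.002 -0.0008 0.002 0.1; 1.8 -4.7 0 -0.002 -0.0008 0.002 0.1; 1.8 -4.7 0 -0.002 -0.0008 0.002 0.1")

```text
time_s: 26.98
ee_pos: [0.5372, 0.2261, 0.195]
eef_rot: [[-0.853, -0.357, 0.38], [-0.327, 0.934, 0.144], [-0.407, -0.002, -0.914]]
wrist_force: [-1.3, 0.4, -1.9]
gripper_width: 0.016
gripper_force: 60.0
```

Run:
```python
from h import *
R,p,s=now(); L=lip_now(R,p); print(L,s['wrist_force'],s['qpos']); blanks(R,p)
Rs=scoopR(L['yaw'],L['pitch']); im,d,P=grab('top'); q=((P-L['lip'])@Rs); hsv=cv2.cvtColor(im,cv2.COLOR_RGB2HSV)
f=q[(q[...,0]>-.08)&(q[...,0]<0)&(abs(q[...,1])<.045)&(abs(q[...,2])<.015)&(hsv[...,1]<40)]; print(len(f))
if len(f)>20: print(np.linalg.lstsq(np.c_[f[:,:2],np.ones(len(f))],f[:,2],rcond=None)[0], np.percentile(f[:,0],[1,99]))
```

```text
{'yaw': np.float64(20.94), 'pitch': np.float64(-8.93), 'lip': array([0.647 , 0.2681, 0.1315]), 's': np.float64(0.0017), 'h': np.float64(0.0711), 'v': np.float64(-0.0016)} [-1.2631  0.398  -1.9013] [-12.6239  23.7051 -23.9502 129.3241  71.8269  15.0459   9.9866]
scene pale 16 [[-0.057, -0.048, 0.038], [0.088, 0.003, 0.08], [0.09, 0.058, 0.085]]
scene dark 6 [[0.086, -0.045, 0.074], [0.088, -0.026, 0.076], [0.09, 0.038, 0.079]]
top pale 189 [[-0.041, -0.045, 0.017], [-0.029, -0.005, 0.025], [0.09, 0.034, 0.077]]
top dark 2 
782
[-0.0393 -0.0064 -0.0025] [-0.0763 -0.0033]
```

Emit:
step_arm(steps="0 0 0 0 0 0.015 0.1; 0 0 0 0 0 0.035 0.1; 0 0 0 0 0 0.06 0.1; 0 0 0 0 0 0.085 0.1; 0 0 0 0 0 0.105 0.1; 0 0 0 0 0 0.12 0.1; 0 0 0 0 0 0.12 0.1")

```text
time_s: 28.0
ee_pos: [0.5371, 0.2258, 0.3159]
eef_rot: [[-0.852, -0.357, 0.382], [-0.327, 0.934, 0.144], [-0.408, -0.002, -0.913]]
wrist_force: [0.6, 0.0, -2.3]
gripper_width: 0.016
gripper_force: 60.0
```

```bash
sed -i 's/LEAN0=15.07/LEAN0=17.3/' h.py
cat >> h.py <<'E'
def floorfit():
    R,p,s=now(); L=lip_now(R,p); Rs=scoopR(L['yaw'],L['pitch'])
    for n in('top','scene'):
        im,d,P=grab(n); q=((P-L['lip'])@Rs); hsv=cv2.cvtColor(im,cv2.COLOR_RGB2HSV)
        f=q[(q[...,0]>-.08)&(q[...,0]<.01)&(abs(q[...,1])<.045)&(abs(q[...,2])<.012)&(hsv[...,1]<40)]
        if len(f)>20: print(n,len(f),'floor fit',np.linalg.lstsq(np.c_[f[:,:2],np.ones(len(f))],f[:,2],rcond=None)[0], 'x',np.percentile(f[:,0],[1,99]))
E
python3 - <<'E'
from h import *
R,p,s=now(); print(lip_now(R,p),s['wrist_force'],s['qpos'],s['time_s']); blanks(R,p); floorfit()
for lip,f in(((.70,-.034,.21),-8),((.70,-.034,.12),-8),((.70,-.034,.085),0)): print(lip,f,delta(R,p,*tgt(np.array(lip),0,f)),tgt(np.array(lip),0,f)[1])
E
```

```text
{'yaw': np.float64(20.92), 'pitch': np.float64(-6.79), 'lip': array([0.6446, 0.2669, 0.248 ]), 's': np.float64(0.0623), 'h': np.float64(0.1707), 'v': np.float64(-0.0019)} [ 0.5777  0.0034 -2.3253] [  5.4652  15.899  -44.4956 120.562   37.2504  29.0917  45.379 ] 28.0
scene pale 19 [[-0.035, -0.033, 0.023], [-0.03, -0.018, 0.027], [-0.023, -0.006, 0.031]]
scene dark 0 
top pale 198 [[-0.039, -0.036, 0.017], [-0.029, -0.006, 0.025], [-0.02, 0.029, 0.029]]
top dark 3 
top 968 floor fit [ 0.0118 -0.007   0.0022] x [-0.0764 -0.0024]
scene 55 floor fit [-0.0285 -0.0168  0.002 ] x [-0.0685 -0.0003]
(0.7, -0.034, 0.21) -8 [  0.35    -1.17   -20.92     0.0464  -0.2598  -0.0405] [ 0.5835 -0.034   0.2754]
(0.7, -0.034, 0.12) -8 [  0.35    -1.17   -20.92     0.0464  -0.2598  -0.1305] [ 0.5835 -0.034   0.1854]
(0.7, -0.034, 0.085) 0 [ -1.11     6.74   -20.9      0.0566  -0.2598  -0.1499] [ 0.5937 -0.034   0.166 ]
```

Emit:
step_arm(steps="0 0 0 0 -0.02 0 0.1; 0 -0.3 -5 0.008 -0.06 0 0.1; 0 -0.6 -10 0.016 -0.1 0 0.1; 0 -0.9 -15 0.024 -0.14 -0.01 0.1; 0.3 -1.2 -20.9 0.03 -0.18 -0.02 0.1; 0.3 -1.2 -20.9 0.031 -0.22 -0.03 0.1; 0.3 -1.2 -20.9 0.031 -0.25 -0.042 0.1; 0.3 -1.2 -20.9 0.031 -0.26 -0.06 0.1; 0.3 -1.2 -20.9 0.031 -0.26 -0.09 0.1; 0.3 -1.2 -20.9 0.031 -0.26 -0.115 0.1; 0.3 -1.2 -20.9 0.031 -0.26 -0.125 0.1; 0.3 -1.2 -20.9 0.031 -0.26 -0.125 0.1")

```text
time_s: 29.7
ee_pos: [0.5669, -0.033, 0.1881]
eef_rot: [[-0.906, -0.004, 0.423], [-0.004, 1.0, 0.001], [-0.423, -0.001, -0.906]]
wrist_force: [-0.3, 0.2, -2.3]
gripper_width: 0.0158
gripper_force: 60.0
```

Run:
```python
from h import *
R,p,s=now(); print(lip_now(R,p),s['wrist_force'],s['qpos'],s['time_s']); blanks(R,p)
for lip,f in(((.685,-.034,.085),0),((.685,-.034,.08),8),((.685,-.034,.078),28)): print(lip,f,delta(R,p,*tgt(np.array(lip),0,f)),tgt(np.array(lip),0,f)[1])
```

```text
{'yaw': np.float64(0.22), 'pitch': np.float64(-7.75), 'lip': array([ 0.6832, -0.0326,  0.1222]), 's': np.float64(0.0607), 'h': np.float64(0.0264), 'v': np.float64(-0.2954)} [-0.2634  0.1846 -2.2944] [  7.2375  22.6331 -13.6508 132.688   89.018    6.956   -1.4753] 29.7
scene pale 4 
scene dark 0 
top pale 143 [[-0.037, -0.035, 0.019], [-0.026, -0.004, 0.026], [-0.02, 0.03, 0.03]]
top dark 9 [[-0.04, -0.014, 0.023], [-0.039, 0.0, 0.058], [-0.037, 0.027, 0.062]]
(0.685, -0.034, 0.085) 0 [ 0.03    7.75   -0.22    0.0118 -0.001  -0.0221] [ 0.5787 -0.034   0.166 ]
(0.685, -0.034, 0.08) 8 [ 0.02   15.75   -0.22    0.0241 -0.001  -0.0131] [ 0.591 -0.034  0.175]
(0.685, -0.034, 0.078) 28 [-0.02   35.75   -0.22    0.0622 -0.001   0.0113] [ 0.6292 -0.034   0.1994]
```

Emit:
step_arm(steps="0 4 0 0.006 -0.001 -0.01 0.1; 0 8 0 0.012 -0.001 -0.02 0.1; 0 10 0 0.015 -0.001 -0.0195 0.1; 0 12 0 0.018 -0.001 -0.0175 0.1; 0 12 0 0.018 -0.001 -0.0175 0.1; 0 14 0 0.021 -0.001 -0.0155 0.1; 0 14 0 0.021 -0.001 -0.0155 0.1; 0 16 0 0.024 -0.001 -0.0131 0.1; 0 16 0 0.024 -0.001 -0.0131 0.1; 0 16 0 0.024 -0.001 -0.0131 0.1; 0 22 0 0.035 -0.001 -0.006 0.1; 0 29 0 0.048 -0.001 0.003 0.1; 0 36 0 0.062 -0.001 0.0113 0.1; 0 36 0 0.062 -0.001 0.0113 0.1; 0 36 0 0.062 -0.001 0.0113 0.1")

```text
time_s: 31.68
ee_pos: [0.6289, -0.0349, 0.2005]
eef_rot: [[-0.983, -0.002, -0.186], [-0.002, 1.0, -0.001], [0.186, -0.001, -0.983]]
wrist_force: [0.5, -0.7, -2.3]
gripper_width: 0.0158
gripper_force: 60.0
```

Run:
```python
from h import *
R,p,s=now(); print(lip_now(R,p),s['wrist_force'],s['qpos'],s['time_s']); trayblanks(); blanks(R,p); binblanks()
```

```text
{'yaw': np.float64(0.12), 'pitch': np.float64(28.03), 'lip': array([ 0.6846, -0.0348,  0.0791]), 's': np.float64(0.0387), 'h': np.float64(-0.0107), 'v': np.float64(-0.2981)} [ 0.4767 -0.7181 -2.3143] [ 23.7067  40.0557 -42.2263  96.9365  25.7529  65.0124  62.7555] 31.675
scene tray pale 252 [[-0.056, -0.073, 0.043], [0.037, -0.012, 0.06], [0.073, 0.043, 0.069]]
scene tray dark 111 [[0.045, -0.046, 0.05], [0.055, -0.015, 0.06], [0.072, 0.023, 0.067]]
top tray pale 36 [[-0.071, -0.073, 0.047], [0.043, 0.021, 0.058], [0.074, 0.066, 0.063]]
top tray dark 58 [[0.025, 0.005, 0.048], [0.061, 0.015, 0.058], [0.074, 0.044, 0.064]]
scene pale 9 [[-0.065, -0.023, 0.049], [-0.056, -0.017, 0.068], [-0.045, -0.007, 0.086]]
scene dark 0 
top pale 1 
top dark 0 
scene pale 0 
scene dark 0 
top pale 0 
top dark 0
```

Both blanks are in the tray and the bin is empty. Now I take the scoop back to the riser.

Run:
```python
from h import *
R,p,s=now(); 
for lip,y,f in(((.62,-.034,.26),0,0),((.4704,.4776,.24),77,0),((.4704,.4776,.08),77,0)): print(lip,f,delta(R,p,*tgt(np.array(lip),y,f)),tgt(np.array(lip),y,f)[1])
```

```text
(0.62, -0.034, 0.26) 0 [  0.06   -28.03    -0.08    -0.1155   0.0013   0.1394] [ 0.5137 -0.034   0.341 ]
(0.4704, 0.4776, 0.24) 0 [ 18.86   -23.6     75.28    -0.1827   0.4093   0.1194] [0.4465 0.374  0.321 ]
(0.4704, 0.4776, 0.08) 0 [ 18.86   -23.6     75.28    -0.1827   0.4093  -0.0406] [0.4465 0.374  0.161 ]
```

Emit:
step_arm(steps="0 0 0 -0.02 0 0.06 0.1; 0 -8 0 -0.05 0 0.12 0.1; 0 -18 0 -0.08 0 0.14 0.1; 0 -28 0 -0.11 0.03 0.14 0.1; 19 -23.6 75.3 -0.183 0.409 0.13 0.1; 19 -23.6 75.3 -0.183 0.409 0.13 0.1; 19 -23.6 75.3 -0.183 0.409 0.13 0.1; 19 -23.6 75.3 -0.183 0.409 0.13 0.1; 19 -23.6 75.3 -0.183 0.409 0.13 0.1; 19 -23.6 75.3 -0.183 0.409 0.13 0.1; 19 -23.6 75.3 -0.183 0.409 0.12 0.1; 19 -23.6 75.3 -0.183 0.409 0.12 0.1; 19 -23.6 75.3 -0.183 0.409 0.12 0.1; 19 -23.6 75.3 -0.183 0.409 0.12 0.1; 19 -23.6 75.3 -0.183 0.409 0.12 0.1")

```text
time_s: 33.85
ee_pos: [0.4466, 0.3737, 0.3216]
eef_rot: [[-0.215, -0.974, 0.066], [-0.93, 0.225, 0.29], [-0.298, 0.001, -0.955]]
wrist_force: [0.1, 0.8, -1.9]
gripper_width: 0.0157
gripper_force: 60.0
```

Run:
```python
from h import *
R,p,s=now(); print(lip_now(R,p),s['wrist_force'],s['qpos'],s['time_s']); floorfit(); trayblanks()
for z in (.12,.065,.052): print(z,delta(R,p,*tgt(np.array([.4704,.4776,z]),77,0)))
im,d,P=grab('top')
k=(P[...,0]>.3)&(P[...,0]<.65)&(P[...,1]>.3)&(P[...,1]<.6)&(P[...,2]>.045)&(P[...,2]<.058); print(np.percentile(P[k],[1,99],axis=0))
```

```text
{'yaw': np.float64(77.02), 'pitch': np.float64(-0.03), 'lip': array([0.4705, 0.4773, 0.2406]), 's': np.float64(0.1345), 'h': np.float64(0.1205), 'v': np.float64(0.2567)} [ 0.0671  0.7551 -1.8685] [  9.9413  28.7736 -71.0398 112.0043  30.0025  44.4393  93.0862] 33.85
top 199 floor fit [0.009  0.014  0.0023] x [-0.0792 -0.0037]
scene 148 floor fit [-0.006  -0.0096  0.0029] x [-0.0565 -0.0068]
scene tray pale 299 [[-0.049, -0.074, 0.043], [0.036, -0.006, 0.059], [0.074, 0.067, 0.069]]
scene tray dark 110 [[0.045, -0.047, 0.051], [0.056, -0.016, 0.059], [0.071, 0.023, 0.067]]
top tray pale 242 [[-0.062, -0.074, 0.043], [0.036, -0.013, 0.059], [0.074, 0.033, 0.067]]
top tray dark 255 [[0.022, -0.06, 0.048], [0.059, -0.01, 0.058], [0.074, 0.048, 0.064]]
0.12 [-0.04   -0.06   -0.02   -0.0001  0.0004 -0.1206]
0.065 [-0.04   -0.06   -0.02   -0.0001  0.0004 -0.1756]
0.052 [-0.04   -0.06   -0.02   -0.0001  0.0004 -0.1886]
[[0.4234 0.3203 0.0457]
 [0.6074 0.5039 0.0555]]
```

Emit:
step_arm(steps="0 0 0 0 0 -0.05 0.1; 0 0 0 0 0 -0.1 0.1; 0 0 0 0 0 -0.145 0.1; 0 0 0 0 0 -0.17 0.1; 0 0 0 0 0 -0.18 0.1; 0 0 0 0 0 -0.185 0.1; 0 0 0 0 0 -0.185 0.1")

```text
time_s: 34.98
ee_pos: [0.447, 0.3742, 0.1369]
eef_rot: [[-0.214, -0.975, 0.065], [-0.93, 0.224, 0.291], [-0.299, 0.002, -0.954]]
wrist_force: [0.1, -0.2, -0.6]
gripper_width: 0.0157
gripper_force: 60.0
```

Run:
```python
from h import *
R,p,s=now(); print(lip_now(R,p),s['wrist_force'],s['ft_torque'],s['qpos']); floorfit()
```

```text
{'yaw': np.float64(77.06), 'pitch': np.float64(-0.08), 'lip': array([0.4708, 0.4779, 0.056 ]), 's': np.float64(0.0417), 'h': np.float64(-0.0391), 'v': np.float64(0.2572)} [ 0.0563 -0.213  -0.6382] [-0.2957  0.1817 -0.0088] [ -7.2371  36.9409 -47.4951 123.4017  52.0841  21.802   74.615 ]
top 314 floor fit [-0.0274  0.0071  0.001 ] x [-0.0757 -0.0012]
```

Emit:
step_arm(steps="0 0 0 0 0 -0.002 0.1; 0 0 0 0 0 -0.004 0.1; 0 0 0 0 0 -0.004 0.1")

```text
time_s: 35.45
ee_pos: [0.4469, 0.3739, 0.1329]
eef_rot: [[-0.214, -0.975, 0.066], [-0.93, 0.224, 0.291], [-0.298, 0.001, -0.954]]
wrist_force: [-0.8, -3.8, 7.3]
gripper_width: 0.0157
gripper_force: 60.0
```

Emit:
step_arm(steps="0 0 0 0 0 0 0.3; 0 0 0 0 0 0 0.6; 0 0 0 0 0 0 0.6; 0 0 0 0 0 0 0.6; 0 0 0 -0.0022 -0.0096 0.032 0.6; 0 0 0 -0.0044 -0.0194 0.064 0.6; 0 0 0 -0.0066 -0.029 0.0955 0.6; 0 0 0 -0.01 -0.044 0.145 0.6; 0 0 0 -0.013 -0.058 0.19 0.6; 0 0 0 -0.013 -0.058 0.19 0.6")

```text
time_s: 36.7
ee_pos: [0.4347, 0.3159, 0.3249]
eef_rot: [[-0.215, -0.974, 0.07], [-0.929, 0.226, 0.292], [-0.3, -0.002, -0.954]]
wrist_force: [0.5, 0.7, -0.9]
gripper_width: 0.0557
gripper_force: 0.0
```

Run:
```python
from h import *
R,p,s=now(); print(p,s['wrist_force'],s['gripper_width'],s['time_s'])
trayblanks(); binblanks()
q0=np.array([.4597,.4313,.052]); Rs=scoopR(77,0)
for n in('scene','top'):
    im,d,P=grab(n); hsv=cv2.cvtColor(im,cv2.COLOR_RGB2HSV); q=(P-q0)@Rs
    f=q[(abs(q[...,0])<.042)&(abs(q[...,1])<.047)&(abs(q[...,2])<.012)&(hsv[...,1]<40)]
    if len(f)>20: print(n,len(f),'scoop floor',np.linalg.lstsq(np.c_[f[:,:2],np.ones(len(f))],f[:,2],rcond=None)[0])
    h=q[(abs(q[...,1])<.03)&(q[...,0]>-.12)&(q[...,0]<-.03)&(q[...,2]>.09)&(q[...,2]<.125)]; print(n,'handle',len(h),h.mean(0) if len(h) else '')
    m=(P[...,2]>.047)&(P[...,2]<.057)&(hsv[...,1]>90)&(P[...,0]>.33)&(P[...,0]<.6)&(P[...,1]>.29)&(P[...,1]<.58); print(n,'riser',np.percentile(P[m],[1,99],axis=0).round(3).tolist())
    g=(hsv[...,0]>60)&(hsv[...,0]<95)&(hsv[...,1]>90); Q=P-o; S,H,V=Q@sd,Q@nd,Q@by; k=g&(abs(H)<.008)&(S>.03)&(S<.14)&(abs(V)<.05); print(n,'bin panel pts',k.sum())
```

```text
[0.4347 0.3159 0.3249] [ 0.4694  0.672  -0.8709] 0.055694476072737115 36.7
scene tray pale 303 [[-0.052, -0.073, 0.042], [0.034, -0.007, 0.058], [0.074, 0.069, 0.07]]
scene tray dark 112 [[0.045, -0.046, 0.049], [0.056, -0.016, 0.059], [0.071, 0.022, 0.065]]
top tray pale 257 [[-0.065, -0.074, 0.043], [0.034, -0.013, 0.059], [0.074, 0.047, 0.066]]
top tray dark 234 [[0.024, -0.059, 0.049], [0.059, -0.011, 0.058], [0.074, 0.036, 0.064]]
scene pale 0 
scene dark 0 
top pale 0 
top dark 0 
scene 74 scoop floor [-0.0535 -0.0366  0.0055]
scene handle 0 
scene riser [[0.364, 0.408, 0.047], [0.518, 0.515, 0.056]]
scene bin panel pts 158
top 463 scoop floor [-0.0214 -0.0003  0.001 ]
top handle 0 
top riser [[0.372, 0.326, 0.047], [0.548, 0.512, 0.055]]
top bin panel pts 1098
```

```bash
python3 -c "
from bench import ticket
print(ticket.hand_in())"
```

```text
the job is handed in; nothing more can be done
None
```

The job is handed in at about 37 s of the 72 s, no verdict shown; by my last measurements both blanks are in the tray, the scoop is flat on the riser, the bin is fully forward and the arm is clear (bystanders not re-measured).

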